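Hang the parts basket and start the drying blower

TASK

Hang the wire basket of mouldings by its handle on the two hooks of the drying blower, keeping it upright, and let go. Then start the blower at the yellow starter box: lift its sprung guard flap, push the white toggle beneath it all the way over to the far side, and come out again so that the flap drops shut. Do not force the box or the flap, and leave the other things on the bench where they are.

Things in the scene. Friction and masses are not known exactly. Their poses are not given: they have to be found in the camera images.
- basket: Steel wire basket, 100 (x) x 150 (y) x 80 mm high, teal mouldings fixed in it, 0.2 to 0.4 kg. Origin: centre of its underside, z up. Rigid arch handle: a round steel bar of 10 mm diameter runs along its y axis, centred 150 mm above the underside, on uprights at y = +-73 mm.
- basket_bar (a point): Middle of the basket's handle bar, axes as the basket. A white plastic grip, 14 mm (x) x 40 mm (y) x 14 mm (z), is centred here: the place to pinch, from above, closing along x.
- dryer: Drying blower with hook stand, fixed. Origin on the table below the hooks' seat, z up; its front is -x (the robot's side). Grey tray 10 mm thick below the hooks; blue blower 140 mm high with black nozzle from x = +80 mm on; two posts at x = +100 mm, 230 mm high, carry the hooks, which reach to -x.
- hook_seat (a point): Where the middle of the handle bar belongs: 209 mm above the table, axes of the dryer; bar along y, basket either way round. Hooks of 8 mm round steel at y = +-42 mm: flat seat 24 mm long in x, its steel 5 mm below this point; upturned tip at x = -24 mm, 21 mm above it; level arm from x = +20 mm on, top 15 mm above it. Lower the bar in from straight above, within 10 mm in x.
- starter: Yellow starter box, fixed, 110 (x) x 110 (y) x 81 mm high, origin at the centre of its underside, z up, front to its -x (the robot's side). The front half of its top is a well: black floor at z = 45 mm, side walls (inner faces y = +-47 mm) and far wall (x = -1 mm) up to z = 81 mm, front sill at x = -55 to -51 mm only 4 mm above the floor. A see-through red flap closes it.
- guard_hinge (a point): Middle of the flap's hinge line, along the starter's y at x = +7 mm, z = 84 mm in its frame; axes of the starter. The flap's plate, 104 mm wide and 4 mm thick, reaches 64 mm from here towards -x when shut, its underside smooth. Even fully up (52 degrees) it overhangs the toggle.
- guard (a joint): Flap angle, rad: 0 shut, 0.9 the stop. A spring always closes it (0.075 to 0.12 N m, lightly damped; 1 to 2 N at the tab), so it must rest on the fingers while they work under it. They must slant in beneath it, about 35 to 45 degrees from vertical, pointing down and to the starter's +x; there it rests on them at about 0.2 to 0.5 rad.
- guard_tab (a point): Middle of the red pull tab at the flap's front edge, 60 mm wide (y), 18 mm long, 4 mm thick; 90 mm above the table with the flap shut. It then slopes up towards the starter's -x at 46 degrees, 6 mm in x either side of this point. Its lower side is free in front of the box: lift it with a fingertip from beneath. Moves with the flap.
- toggle (a joint): Toggle angle, rad: 0 off (leaning 26 degrees to the starter's -x), 0.9 on (leaning 26 degrees to +x). Stays where it is left (friction 0.035 N m, 1 to 3 N at the paddle). Starts at 0 to 0.1.
- toggle_tip (a point): Top end of the white toggle paddle, 26 mm wide (y), 6 mm thick, 31 mm long from its pivot; the pivot lies at x = -25 mm, y = 0, z = 49 mm in the starter's frame. Moves with the toggle.
- bottle: Clear water bottle, 60 mm across, 190 mm tall, standing. Bystander. Origin: centre of its underside.
- jar: Glass jar with green lid, 60 mm across, 70 mm tall. Bystander. Origin: centre of its underside.
- pot: Small red pot with white cap, 54 mm across, 45 mm tall. Bystander. Origin: centre of its underside.
- brush: Flat brush with a wooden handle, about 200 mm long, lying. Bystander. Origin: under its middle.
- snips: Snips with lime green handles, 150 mm long, 18 mm high, lying. Bystander. Origin: on the table, near the middle.
- tray: Grey tray of teal mouldings, 100 x 140 x 30 mm. Bystander. Origin: centre of its underside.
Things that resemble listed ones, but are neither listed nor needed, are in the scene too. There is more than one size of the starter; the job needs the larger.

How it is judged:
On the way, in this order (a step that is already met when the one before it is completed fails the run):
1. the basket hangs by its bar on both hooks, let go (z of basket_bar in the frame of hook_seat between -0.008 and 0.008 m and x of basket_bar in the frame of hook_seat between -0.018 and 0.018 m and y of basket_bar in the frame of hook_seat between -0.03 and 0.03 m and angle between basket's own z axis and vertical below 0.2 rad and contact force between basket and the fingers below 0.1 N), for 0.3 s.
2. the flap is lifted, the toggle still off (value of joint guard above 0.25 rad and value of joint toggle below 0.4 rad).
3. the toggle is pushed over beneath the lifted flap (value of joint toggle above 0.75 rad and value of joint guard above 0.12 rad), for 0.1 s.
At the end, for the whole second after the job is handed in: The basket hangs at rest and let go, its handle bar's middle within 8 mm in height, 18 mm in x and 30 mm in y of the hook seat, tilted less than 0.2 rad; the toggle is on (above 0.75 rad) and the flap is shut (below 0.06 rad) (all of step 1 and value of joint guard below 0.06 rad and value of joint toggle above 0.75 rad and linear speed of basket below 0.05 m/s); the robot touches nothing.
It fails at once if a bystander is moved by more than 30 mm (distance of any of bottle, jar, pot, brush, snips, tray from where it was at the start of the episode above 0.03 m).
It fails at once if the basket is tipped by more than 0.7 rad (angle between basket's own z axis and vertical above 0.7 rad).
It fails at once if the starter box, flap or toggle is pressed with more than 40 N (contact force between any of the fingers, the arm and starter above 40 N).
It also fails if it takes over 67 s, if anything falls off the work surface, if the arm or the gripper's body presses on something with over 40 N, if the wrist force passes 120 N, or if a joint passes its speed limit or range.

ROBOT

A 7-joint arm with a two-finger parallel gripper is mounted at the origin on the work surface. World frame = base frame: x ahead of the robot, y to its left, z up, the work surface at z = 0. Lengths are in m, angles in rad, forces in N, time in s.
With the tool pointing down it reaches from about 0.425 to 0.875 m from the base axis. Payload 4.7 kg.
Tool frame: the origin (TCP) lies midway between the tips of the shut fingers; the grasp point (between the pads) lies 19 mm behind it; z points along the fingers, x is the direction in which the jaws open and shut, and the axes are right-handed (so a half turn about z gives the same grasp; the last joint's range is limited). The gripper opens to 87 mm and grips with 3 to 60 N. Pads are 19 mm wide; open, the fingers measure 117 mm over their backs; the gripper's body (75 mm by 190 mm) begins 51 mm behind the grasp point.
Start: joints at [-1.166, 0.321, -0.07, 1.45, 0.023, 1.371, -0.057], TCP at [0.248, 0.601, 0.198] pointing down, gripper open.
Joint ranges: [-2.86, 2.86], [-0.3, 2.09], [-1.38, 1.24], [0.06, 2.45], [-1.56, 4.7], [0.09, 2.05], [-2.69, 2.69]. Speed limits (rad/s): [2.57, 2.57, 3.14, 3.14, 3.14, 3.14, 3.14].

INTERFACE

Orientations are given as a rotation vector (axis times angle).
In Python, from bench import get_state, eyes, ticket gives the robot as it stands.
- The arm moves only by the tool carry_out, never from a script. Its argument "motion" is a list of rows, each a list of 2 entries, a list of its own where there are three numbers: the shift along the world's x, y, z in m, then the turn about the world's z in rad. A call has 1 to 20 rows; each row is the pose to reach, as a shift and turn from the pose commanded when the call began; what a row does not reach only later rows make up. A row lasts 1/10 s, in which the tool goes at most 50 mm and 8.59 degrees, less where a joint would pass 70% of its speed; a pose out of reach is approached as far as the arm can. A call with a gripper value outside its range is refused whole. "grip" is the gripper command: -1 is fully open, 1 is shut, values between are in proportion, set as the call begins (left out, the last holds). The fingers move at their own pace and stop on an object; "squeeze" is the grip in N (left out, the last holds). Time passes only in rows, so rows that repeat a pose let the fingers close. It gives the time, the measured TCP pose, the force and the opening at its end, in the units of the state.
- get_state(): the state, without advancing time (a new reading comes with each control period).
- eyes.get_image(name): name is "scene" or "top"; returns a dict with "pixels" (400x640x3 uint8, blue, green, red), "mtx" (3x3 intrinsics, pixels), "extrinsics" (4x4, takes a point from camera to world coordinates). Camera axes: x right, y down, z forward; pixel columns grow to the right and rows downward; lengths in m; the calibration is good to about 2 mm. A picture is of the moment at which its call begins. There is no depth.
- ticket.close_job(): hands the job in, once; it reports no verdict.
The state is a dict: "time": time; "joint_positions": joint angles; "qd": joint speeds; "joint_torque": joint torques, N m; "position": TCP position; "tool_rot": TCP orientation; "ft_force": force on the tool from outside, world axes, zero at the start; "torque": the same for the moment, N m; "grip_width": opening from 0.0 (shut) to 1.0 (fully open).
Only numpy, scipy, OpenCV 4.12 (cv2) and the standard library are available. Lean on these libraries where they do the work, as an engineer would, in place of code of your own. Each camera call takes 0.05 s, during which the arm holds its last target. There are 200 camera calls.

## Working session

There is one attempt and no reset: what is moved stays moved. The work goes in short steps, Python scripts to look and compute and a tool call to move; the robot and the scene stay as the last step left them, time stands still between calls to the robot, and variables do not carry over. Pictures are saved under pics/ and viewed, about 8 in all and at most 12, crops included, and the job is handed in when it is done.

Besides the shell and the picture viewer there is one more tool, called after "Request:" as name([rows], argument=value, ...), one row to a line, values as JSON. carry_out: Moves the arm, as the interface text tells. Its arguments: {"type":"object","properties":{"motion":{"type":"array","items":{"type":"array"}},"grip":{"type":"number"},"squeeze":{"type":"number"}},"required":["motion"]}

```bash
mkdir -p pics; ls
cat > h.py <<'E'
import numpy as np, cv2
from bench import get_state, eyes, ticket
def snap(n,f,crop=None,s=1):
    d=eyes.get_image(n); im=d["pixels"]; np.savez(f'{n}.npz',K=d["mtx"],T=d["extrinsics"],im=im)
    if crop: x0,y0,x1,y1=crop; im=im[y0:y1,x0:x1]
    if s!=1: im=cv2.resize(im,None,fx=s,fy=s,interpolation=cv2.INTER_CUBIC)
    cv2.imwrite(f'pics/{f}.png',im)
def cam(n):
    d=np.load(f'{n}.npz'); return np.array(d['K']),np.array(d['T'])
def onz(n,u,v,z):
    K,T=cam(n); r=T[:3,:3]@np.linalg.solve(K,[u,v,1.]); o=T[:3,3]; return o+r*(z-o[2])/r[2]
def proj(n,p):
    K,T=cam(n); q=K@(T[:3,:3].T@(np.array(p,float)-T[:3,3])); return q[:2]/q[2]
E
python3 -c "
from h import *
print(get_state())
snap('scene','s0',None,1.25);snap('top','t0',None,1.25)
for n in('scene','top'):print(*cam(n))"
```

```text
pics
{'time': 0.0, 'joint_positions': array([-1.16587225,  0.32181441, -0.07008159,  1.45166116,  0.02257571,
        1.37081632, -0.05688361]), 'qd': array([-1.00922740e-03, -6.35453524e-04, -9.66793083e-04,  6.87592594e-04,
        5.19811957e-05, -5.04271931e-04, -3.33903406e-04]), 'joint_torque': array([-2.06433656e-04, -4.91289282e+01, -4.04192526e-01, -3.12523091e+01,
       -6.39458187e-02,  4.37100639e-02,  1.68855240e-04]), 'position': array([0.24742998, 0.60041178, 0.19647406]), 'tool_rot': array([ 2.60953057e+00,  1.74724686e+00, -2.42690368e-03]), 'ft_force': array([0.05990714, 0.31236059, 1.08978658]), 'torque': array([ 0.02081051, -0.03286125, -0.04359203]), 'grip_width': 0.9991695874233163}
[[501.06753198   0.         316.36172267]
 [  0.         501.06753198 199.09972549]
 [  0.           0.           1.        ]] [[-7.61640476e-01  4.13792337e-01 -4.98677940e-01  1.28669266e+00]
 [ 6.47999012e-01  4.87585155e-01 -5.85113661e-01  7.86232619e-01]
 [ 1.03241151e-03 -7.68789060e-01 -6.39501615e-01  1.07724517e+00]
 [ 0.00000000e+00  0.00000000e+00  0.00000000e+00  1.00000000e+00]]
[[390.32184234   0.         313.42397501]
 [  0.         390.32184234 198.2823805 ]
 [  0.           0.           1.        ]] [[-0.01810117 -0.9919402   0.12540731  0.3944189 ]
 [-0.99940101  0.02165054  0.02699777 -0.08132163]
 [-0.02949531 -0.1248435  -0.99173793  1.26068479]
 [ 0.          0.          0.          1.        ]]
```

View pics/s0.png

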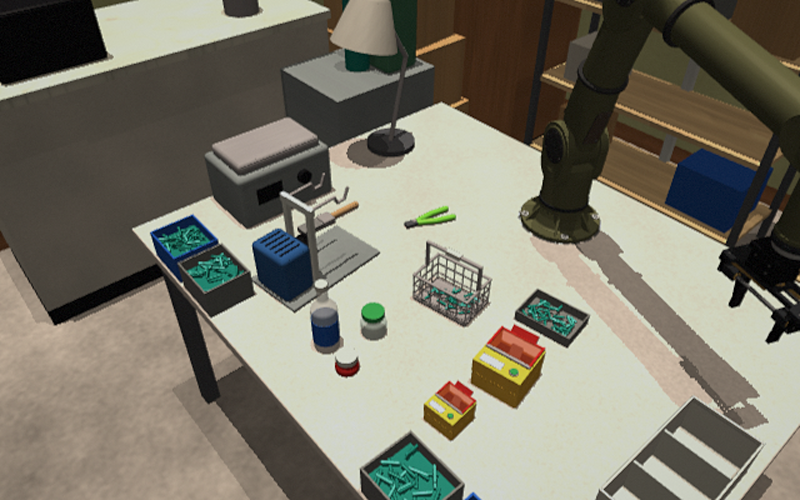

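View pics/t0.png

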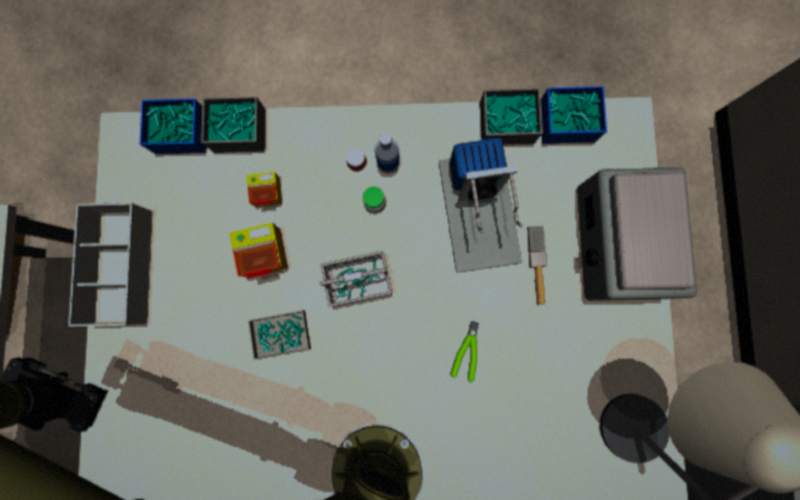

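```bash
cat >> h.py <<'E'
def mosaic(n,f,crops,s):
    im=np.load(f'{n}.npz')['im']; t=[]
    for x0,y0,x1,y1 in crops:
        c=cv2.resize(im[y0:y1,x0:x1],None,fx=s,fy=s,interpolation=cv2.INTER_CUBIC)
        for x in range((x0//10+1)*10,x1,10): cv2.line(c,(int((x-x0+.5)*s),0),(int((x-x0+.5)*s),12 if x%50==0 else 5),(255,0,255),1)
        for y in range((y0//10+1)*10,y1,10): cv2.line(c,(0,int((y-y0+.5)*s)),(12 if y%50==0 else 5,int((y-y0+.5)*s)),(255,0,255),1)
        t.append(c)
    H=max(c.shape[0] for c in t); t=[cv2.copyMakeBorder(c,0,H-c.shape[0],0,4,0) for c in t]
    o=np.hstack(t); print(o.shape); cv2.imwrite(f'pics/{f}.png',o)
E
python3 -c "
from h import *
mosaic('top','t1',[(178,170,318,250),(350,105,425,220)],3.6)
mosaic('scene','s1',[(325,185,475,330),(200,135,305,260)],3.1)"
```

```text
(414, 782, 3)
(450, 799, 3)
```

View pics/t1.png

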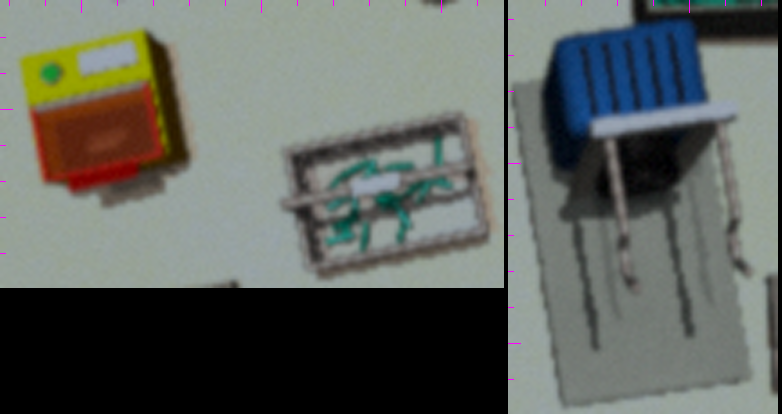

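View pics/s1.png

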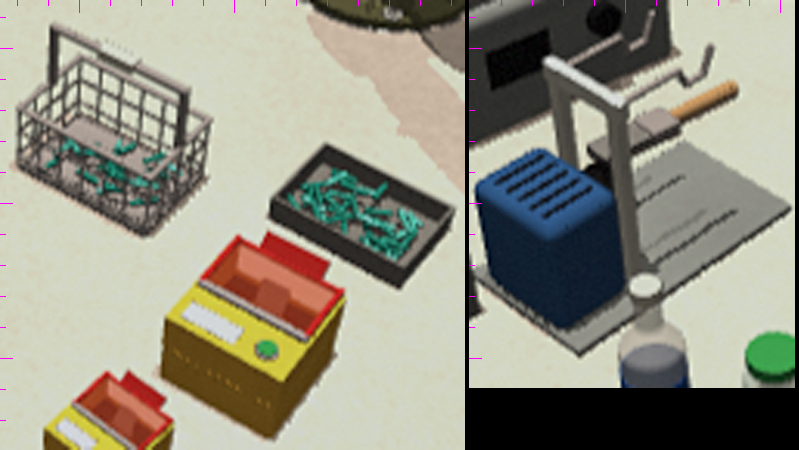

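```bash
cat > fit.py <<'E'
from h import *
from scipy.optimize import least_squares
A=lambda x,y:(178+x/3.6-.5,170+y/3.6-.5)
B=lambda x,y:(350+(x-508)/3.6-.5,105+y/3.6-.5)
C=lambda x,y:(325+x/3.1-.5,185+y/3.1-.5)
D=lambda x,y:(200+(x-469)/3.1-.5,135+y/3.1-.5)
def fit(name,pts,g):
    def w(p,q): c,s=np.cos(p[2]),np.sin(p[2]); return [p[0]+c*q[0]-s*q[1],p[1]+s*q[0]+c*q[1],q[2]]
    f=lambda p:np.concatenate([proj(n,w(p,q))-uv for n,uv,q in pts])
    r=least_squares(f,g,loss='soft_l1'); print(name,r.x.round(4)); print(f(r.x).reshape(-1,2).round(1).tolist()); return r.x
if __name__=='__main__':
    b=fit('basket',[('top',A(376,184),(0,0,.157)),('top',A(284,204),(0,.073,.15)),('top',A(475,171),(0,-.073,.15)),
     ('scene',C(119,56),(0,0,.152)),('scene',C(52,28),(0,-.073,.15)),('scene',C(188,93),(0,.073,.15))],[.45,.0,.0])
    s=fit('starter',[('top',A(22,58),(.055,.055,.081)),('top',A(148,30),(.055,-.055,.081)),
     ('top',A(72,186),(-.063,.03,.096)),('top',A(138,177),(-.063,-.03,.096)),
     ('scene',C(165,317),(.055,-.055,.081)),('scene',C(277,381),(.055,.055,.081)),('scene',C(272,438),(.055,.055,0)),('scene',C(162,375),(.055,-.055,0)),
     ('scene',C(266,234),(-.063,-.03,.096)),('scene',C(328,266),(-.063,.03,.096))],[.5,.2,0])
    d=fit('dryer',[('top',B(633,290),(-.024,.042,.230)),('top',B(745,272),(-.024,-.042,.230)),('top',B(609,135),(.096,.042,.224)),('top',B(722,122),(.096,-.042,.224)),
     ('scene',D(653,12),(-.024,-.042,.230)),('scene',D(711,47),(-.024,.042,.230)),('scene',D(626,103),(.1,.042,.227)),('scene',D(572,66),(.1,-.042,.227))],[.5,-.2,0])
E
python3 fit.py
```

```text
basket [0.4722 0.0386 0.1771]
[[0.2, -0.0], [1.0, -0.4], [-1.9, -1.3], [0.6, -0.1], [1.8, -0.7], [-0.4, -0.7]]
starter [0.549  0.286  0.1999]
[[0.2, -0.1], [-0.1, -0.1], [-0.6, -0.5], [0.5, -2.3], [0.5, -1.2], [2.0, -0.6], [-0.4, 0.9], [-0.9, -0.0], [0.3, -0.4], [0.3, -0.4]]
dryer [ 0.5853 -0.2815  0.1201]
[[0.2, -0.1], [0.4, 0.4], [-0.6, 0.0], [-1.3, -0.8], [1.6, -0.3], [1.8, -1.2], [-1.9, -0.6], [-3.3, -0.1]]
```

Request:
carry_out([
  [[0.016, -0.04, 0.03], -0.07],
  [[0.032, -0.08, 0.06], -0.14],
  [[0.048, -0.12, 0.06], -0.21],
  [[0.064, -0.16, 0.06], -0.29],
  [[0.08, -0.2, 0.06], -0.36],
  [[0.096, -0.24, 0.06], -0.43],
  [[0.112, -0.28, 0.06], -0.5],
  [[0.128, -0.32, 0.06], -0.57],
  [[0.144, -0.36, 0.06], -0.64],
  [[0.16, -0.4, 0.06], -0.72],
  [[0.176, -0.44, 0.06], -0.79],
  [[0.192, -0.48, 0.06], -0.86],
  [[0.208, -0.52, 0.06], -0.93],
  [[0.224, -0.562, 0.06], -1.003],
  [[0.224, -0.562, 0.06], -1.003],
  [[0.224, -0.562, 0.06], -1.003],
  [[0.224, -0.562, 0.06], -1.003],
], grip=-0.3, squeeze=25)

```text
time: 1.8
position: [0.4712, 0.0402, 0.2573]
tool_rot: [-3.129, -0.281, 0.001]
ft_force: [0.0, 0.6, -0.0]
grip_width: 0.65
```

Request:
carry_out([
  [[0.001, -0.001, -0.03], 0],
  [[0.001, -0.001, -0.07], 0],
  [[0.001, -0.001, -0.105], 0],
  [[0.001, -0.001, -0.126], 0],
  [[0.001, -0.001, -0.126], 0],
  [[0.001, -0.001, -0.126], 0],
])

```text
time: 2.4
position: [0.4726, 0.0392, 0.132]
tool_rot: [3.129, 0.281, -0.0]
ft_force: [0.1, -0.1, 0.2]
grip_width: 0.649
```

```bash
python3 -c "
from h import *
snap('scene','x');snap('top','x2')
s=get_state();print(s['position'],s['ft_force'])
mosaic('scene','s2',[(310,120,430,260)],3)
a=cv2.imread('pics/s2.png');mosaic('top','t2',[(235,180,345,260)],3.5);b=cv2.imread('pics/t2.png')
H=max(a.shape[0],b.shape[0]);cv2.imwrite('pics/m2.png',np.hstack([cv2.copyMakeBorder(i,0,H-i.shape[0],0,4,0) for i in(a,b)]))"
```

```text
[0.47377117 0.03889014 0.13319445] [0.57940712 0.18481504 0.57715189]
(420, 364, 3)
(280, 389, 3)
```

View pics/m2.png

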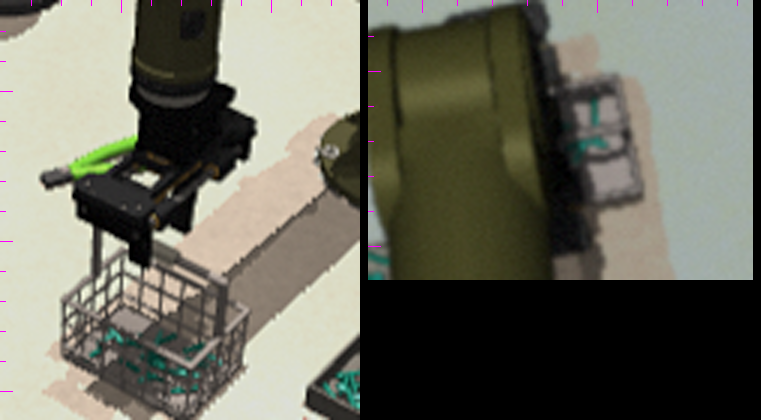

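The picture shows the fingers straddling the handle bar at the white grip (scene crop about (160,245)). Now I close and lift.

Request:
carry_out([
  [[0, 0, 0], 0],
  [[0, 0, 0], 0],
  [[0, 0, 0], 0],
  [[0, 0, 0], 0],
  [[0, 0, 0], 0],
  [[0, 0, 0], 0],
  [[0, 0, 0.01], 0],
  [[0, 0, 0.03], 0],
  [[0, 0, 0.06], 0],
  [[0, 0, 0.09], 0],
  [[0, 0, 0.12], 0],
  [[0, 0, 0.15], 0],
  [[0, 0, 0.15], 0],
  [[0, 0, 0.15], 0],
], grip=1, squeeze=40)

```text
time: 3.9
position: [0.473, 0.038, 0.2825]
tool_rot: [-3.129, -0.278, -0.003]
ft_force: [-0.1, 0.3, -0.4]
grip_width: 0.004
```

```bash
python3 -c "
from h import *
snap('scene','x');s=get_state();print(s['position'],s['ft_force'],s['grip_width'],s['joint_positions'])
mosaic('scene','s3',[(300,80,460,280)],3)"
```

```text
[0.47239311 0.03794961 0.2813767 ] [-0.23069677  0.13119876 -0.92288642] 0.004201278995739327 [-0.63624791 -0.11175548  0.46116816  1.74672278  0.04977571  1.49535678
 -0.00435749]
(600, 484, 3)
```

View pics/s3.png

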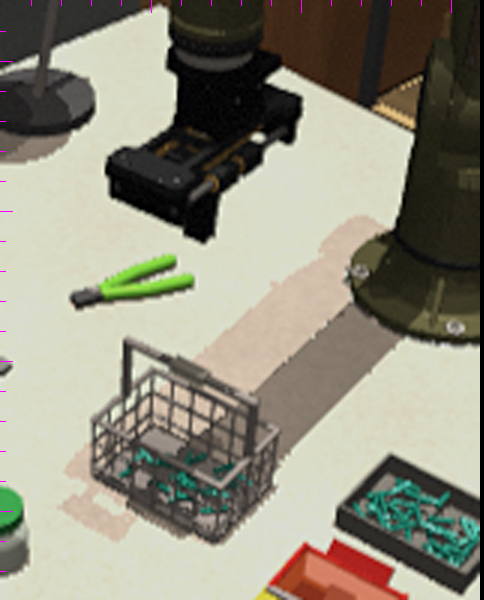

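```bash
python3 -c "
from h import *
print(proj('scene',[0.4724,.038,.281]),proj('scene',[0.4722,.0386,.152]))
print(onz('scene',367.8,159.5,.281), onz('top',281.9,220.6,.157), onz('scene',362.9,202.6,.152),cam('scene')[1][:3,3])
import cv2
K,T=cam('scene')
"
```

```text
[366.17781245 165.9078328 ] [363.46573634 202.50448172]
[0.4478849  0.01958902 0.281     ] [0.47211766 0.03934941 0.157     ] [0.4737338  0.03785478 0.152     ] [1.28669266 0.78623262 1.07724517]
```

Request:
carry_out([
  [[0, 0, 0], 0],
  [[0, 0, -0.03], 0],
  [[0, 0, -0.07], 0],
  [[0, 0, -0.11], 0],
  [[0, 0, -0.14], 0],
  [[0, 0, -0.16], 0],
  [[0, 0, -0.172], 0],
  [[0, 0, -0.172], 0],
  [[0, 0, -0.172], 0],
], grip=-0.3)

```text
time: 4.85
position: [0.473, 0.038, 0.11]
tool_rot: [3.129, 0.278, 0.001]
ft_force: [0.5, -0.4, 0.1]
grip_width: 0.638
```

Request:
carry_out([
  [[0, 0, 0], 0],
  [[0, 0, 0], 0],
  [[0, 0, 0], 0],
  [[0, 0, 0], 0],
  [[0, 0, 0], 0],
  [[0, 0, 0], 0],
], grip=1)

```text
time: 5.45
position: [0.4726, 0.038, 0.1096]
tool_rot: [3.129, 0.278, 0.0]
ft_force: [0.4, 0.7, -0.4]
grip_width: 0.187
```

Request:
carry_out([
  [[0, 0, 0.01], 0],
  [[0, 0, 0.03], 0],
  [[0, 0, 0.055], 0],
  [[0, 0, 0.08], 0],
  [[0, 0, 0.105], 0],
  [[0, 0, 0.125], 0],
  [[0, 0, 0.14], 0],
  [[0, 0, 0.14], 0],
  [[0, 0, 0.14], 0],
])

```text
time: 6.35
position: [0.4723, 0.0379, 0.2492]
tool_rot: [3.129, 0.278, -0.001]
ft_force: [0.3, 0.4, -2.3]
grip_width: 0.156
```

Request:
carry_out([
  [[0.006, -0.016, 0], 0],
  [[0.016, -0.045, 0], 0],
  [[0.029, -0.08, 0], -0.01],
  [[0.042, -0.118, 0], -0.02],
  [[0.056, -0.157, 0], -0.03],
  [[0.07, -0.197, 0], -0.04],
  [[0.084, -0.236, 0], -0.05],
  [[0.097, -0.273, 0], -0.055],
  [[0.107, -0.301, 0], -0.057],
  [[0.113, -0.318, 0], -0.057],
  [[0.113, -0.319, 0], -0.057],
  [[0.113, -0.319, 0], -0.057],
  [[0.113, -0.319, 0], -0.057],
])

```text
time: 7.65
position: [0.5856, -0.2747, 0.2443]
tool_rot: [-3.126, -0.195, 0.01]
ft_force: [2.5, 7.3, -11.4]
grip_width: 0.157
```

```bash
python3 -c "
from h import *
snap('scene','x');snap('top','x');s=get_state();print(s['position'],s['ft_force'],s['grip_width'],s['tool_rot'],s['joint_positions'])
mosaic('scene','s4',[(190,90,320,260)],3.4)
mosaic('top','t4',[(345,100,435,225)],3.4)
a=cv2.imread('pics/s4.png');b=cv2.imread('pics/t4.png')
H=max(a.shape[0],b.shape[0]);cv2.imwrite('pics/m4.png',np.hstack([cv2.copyMakeBorder(i,0,H-i.shape[0],0,4,0) for i in(a,b)]))
print(proj('scene',[.5853,-.2815,.26]))"
```

```text
[ 0.5855908  -0.27464927  0.24431391] [  2.99303397   6.59775263 -11.09924499] 0.15848368277392094 [-3.12624182 -0.19557561  0.00949378] [-0.17739529  0.37008851  0.77557769  1.40213544 -0.26096586  1.48295627
  0.71429206]
(578, 446, 3)
(425, 310, 3)
[263.30641205 138.00268026]
```

View pics/m4.png

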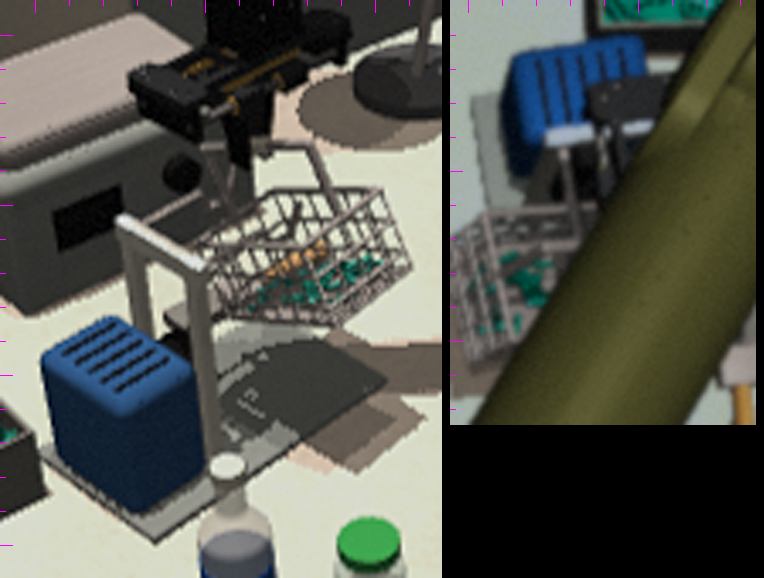

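The pictures show the basket caught: its rim was below the hook tips when I came in from the side, so one end is tipped (bar at crop (205,145)-(320,150)). I'll back out along the same path, then come in from the front with the hooks through the handle arch.

Request:
carry_out([
  [[0, 0.001, 0], 0],
  [[-0.003, 0.008, 0], 0],
  [[-0.006, 0.018, 0], 0],
])

```text
time: 8.05
position: [0.579, -0.2623, 0.2464]
tool_rot: [3.136, 0.188, -0.005]
ft_force: [5.1, -1.5, -12.8]
grip_width: 0.157
```

Request:
carry_out([
  [[0, 0, -0.008], 0],
  [[0, 0, -0.016], 0],
  [[0, 0, -0.016], 0],
])

```text
time: 8.35
position: [0.5786, -0.2638, 0.2331]
tool_rot: [3.136, 0.186, -0.002]
ft_force: [0.1, 0.1, -1.9]
grip_width: 0.149
```

```bash
python3 -c "
from h import *
snap('scene','x');s=get_state();print(s['position'],s['ft_force'],s['grip_width'])
mosaic('scene','s5',[(225,100,320,195)],6.2)"
```

```text
[ 0.57896281 -0.26389759  0.2336936 ] [-0.25359948 -1.04307595 -2.6204962 ] 0.15707810064841699
(589, 593, 3)
```

View pics/s5.png

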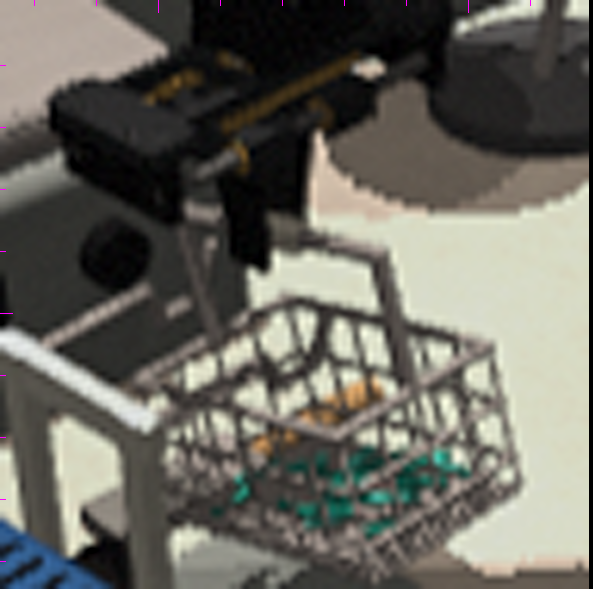

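```bash
cat > pnp.py <<'E'
from h import *
from scipy.spatial.transform import Rotation as R
o=np.array([(.05,-.075,.08),(-.05,-.075,.08),(-.05,.075,.08),(.05,.075,.08),(0,-.073,.15),(0,.073,.15),(.05,.075,0),(-.05,.075,0)])
i=np.array([(135,390),(290,300),(490,345),(335,435),(190,212),(385,250),(375,575),(520,480)],float)/6.2+[224.5,99.5]
K,T=cam('scene')
ok,r,t=cv2.solvePnP(o,i,K,None)
Rw=T[:3,:3]@cv2.Rodrigues(r)[0]; tw=T[:3,:3]@t[:,0]+T[:3,3]
p=lambda q:(Rw@np.array(q)+tw).round(3)
e=cv2.projectPoints(o,r,t,K,None)[0][:,0]-i; print(e.round(1).tolist())
print(Rw.round(3)); print('bar',p((0,0,.15)),p((0,-.073,.15)),p((0,.073,.15)))
c,s=np.cos(.12),np.sin(.12); D=lambda w:[round(c*(w[0]-.5853)+s*(w[1]+.2815),3),round(-s*(w[0]-.5853)+c*(w[1]+.2815),3),w[2]]
for q in o: print(q,D(p(q)))
for y in(.042,-.042):
  print([proj('scene',[.5853+c*a-s*y,-.2815+s*a+c*y,z]).round(0).tolist() for a,z in((-.024,.23),(-.02,.2),(.0,.2),(.02,.22),(.1,.22))], [((proj('scene',[.5853+c*a-s*y,-.2815+s*a+c*y,z])-[224.5,99.5])*6.2).round(0).tolist() for a,z in((-.024,.23),(-.016,.2),(.012,.2),(.02,.22),(.1,.22))])
E
python3 pnp.py
```

```text
[[1.2, -1.4], [-0.3, 0.1], [-0.4, -0.3], [0.7, -0.7], [-0.9, 0.3], [-0.9, 0.2], [0.4, 0.6], [0.1, 1.2]]
[[ 0.993 -0.117  0.025]
 [ 0.119  0.955 -0.272]
 [ 0.008  0.273  0.962]]
bar [ 0.567 -0.275  0.259] [ 0.576 -0.345  0.239] [ 0.559 -0.205  0.279]
[ 0.05  -0.075  0.08 ] [np.float64(0.034), np.float64(-0.045), np.float64(0.172)]
[-0.05  -0.075  0.08 ] [np.float64(-0.066), np.float64(-0.045), np.float64(0.171)]
[-0.05   0.075  0.08 ] [np.float64(-0.067), np.float64(0.1), np.float64(0.212)]
[0.05  0.075 0.08 ] [np.float64(0.033), np.float64(0.099), np.float64(0.213)]
[ 0.    -0.073  0.15 ] [np.float64(-0.017), np.float64(-0.062), np.float64(0.239)]
[0.    0.073 0.15 ] [np.float64(-0.017), np.float64(0.079), np.float64(0.279)]
[0.05  0.075 0.   ] [np.float64(0.033), np.float64(0.121), np.float64(0.136)]
[-0.05   0.075  0.   ] [np.float64(-0.066), np.float64(0.121), np.float64(0.135)]
[[279.0, 148.0], [279.0, 157.0], [274.0, 160.0], [269.0, 157.0], [249.0, 169.0]] [[340.0, 303.0], [331.0, 361.0], [289.0, 385.0], [275.0, 359.0], [149.0, 431.0]]
[[260.0, 138.0], [260.0, 147.0], [255.0, 149.0], [250.0, 147.0], [230.0, 158.0]] [[223.0, 239.0], [215.0, 296.0], [174.0, 319.0], [158.0, 292.0], [32.0, 360.0]]
```

The fit of the basket pose gives a tilt of 0.28 rad, with the −y upright stuck inside the −y hook and the rim under the hook arms. I'll lower it slightly, shift it to +y, then withdraw to the front.

Request:
carry_out([
  [[0, 0, -0.007], 0],
  [[0, 0, -0.013], 0],
  [[-0.001, 0.007, -0.013], 0],
  [[-0.002, 0.014, -0.013], 0],
  [[-0.002, 0.018, -0.013], 0],
  [[-0.002, 0.018, -0.013], 0],
])

```text
time: 9.0
position: [0.5782, -0.2435, 0.2209]
tool_rot: [-3.135, -0.192, -0.001]
ft_force: [0.3, -0.0, -2.8]
grip_width: 0.154
```

Request:
carry_out([
  [[-0.01, -0.001, 0], 0],
  [[-0.02, -0.002, 0], 0],
  [[-0.03, -0.003, 0], 0],
  [[-0.04, -0.004, 0], 0],
  [[-0.04, -0.004, 0], 0],
])

```text
time: 9.5
position: [0.5357, -0.25, 0.221]
tool_rot: [-3.136, -0.185, -0.001]
ft_force: [0.6, -0.5, -2.6]
grip_width: 0.16
```

Request:
carry_out([
  [[-0.015, -0.002, 0], 0],
  [[-0.03, -0.004, 0], 0],
  [[-0.045, -0.006, 0], 0],
  [[-0.06, -0.008, 0], 0],
  [[-0.075, -0.01, 0], 0],
  [[-0.075, -0.01, 0], 0],
])

```text
time: 10.1
position: [0.4611, -0.26, 0.2209]
tool_rot: [-3.135, -0.185, -0.001]
ft_force: [-0.4, -0.3, -1.4]
grip_width: 0.159
```

```bash
python3 -c "
from h import *
snap('scene','x');s=get_state();print(s['position'],s['ft_force'],s['grip_width'])
mosaic('scene','s6',[(250,85,370,205)],5)"
```

```text
[ 0.46258631 -0.25924778  0.22098094] [ 1.09222931  0.41969455 -2.29610686] 0.15982835998334455
(600, 604, 3)
```

View pics/s6.png

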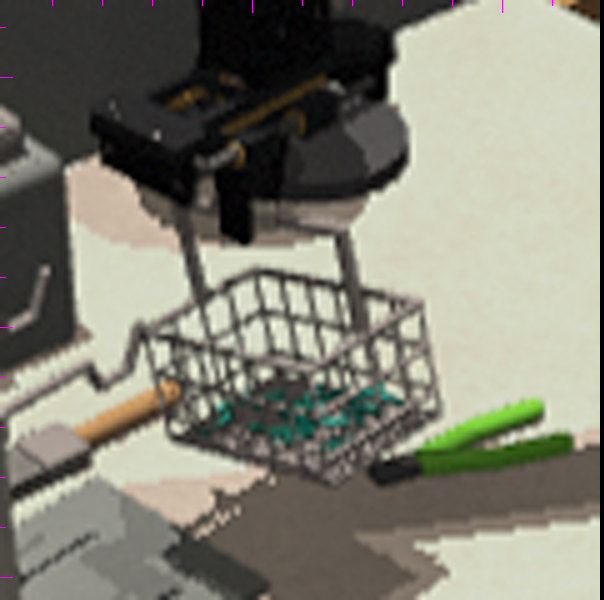

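The basket is free in front of the hooks, with its bar at crop (180,205)-(345,232), but still tilted. I'll take it back to its first spot, set it down to level it and regrip.

Request:
carry_out([
  [[0.0, 0.015, 0], 0.01],
  [[0.002, 0.045, 0], 0.02],
  [[0.004, 0.08, 0], 0.03],
  [[0.006, 0.115, 0], 0.04],
  [[0.008, 0.15, 0], 0.05],
  [[0.009, 0.185, 0], 0.06],
  [[0.01, 0.22, 0], 0.06],
  [[0.011, 0.255, 0], 0.06],
  [[0.011, 0.282, 0], 0.06],
  [[0.011, 0.295, 0], 0.06],
  [[0.011, 0.295, 0], 0.06],
  [[0.011, 0.295, -0.03], 0.06],
  [[0.011, 0.295, -0.06], 0.06],
  [[0.011, 0.295, -0.075], 0.06],
  [[0.011, 0.295, -0.085], 0.06],
  [[0.011, 0.295, -0.093], 0.06],
  [[0.011, 0.295, -0.1], 0.06],
  [[0.011, 0.295, -0.107], 0.06],
  [[0.011, 0.295, -0.111], 0.06],
  [[0.011, 0.295, -0.111], 0.06],
])

```text
time: 12.15
position: [0.4787, 0.0421, 0.1203]
tool_rot: [-3.118, -0.284, -0.018]
ft_force: [-16.1, 7.7, 51.2]
grip_width: 0.159
```

Request:
carry_out([
  [[0, 0, 0.003], 0],
  [[0, 0, 0.006], 0],
  [[0, 0, 0.006], 0],
], squeeze=5)

```text
time: 12.45
position: [0.4748, 0.0359, 0.1167]
tool_rot: [-3.129, -0.282, -0.004]
ft_force: [-0.2, -0.4, -3.0]
grip_width: 0.158
```

Request:
carry_out([
  [[0, 0, 0], 0],
  [[0, 0, 0], 0],
  [[0, 0, 0], 0],
  [[0, 0, 0], 0],
  [[0, 0, 0], 0],
  [[0, 0, -0.006], 0],
  [[0, 0, -0.006], 0],
], grip=-0.3)

```text
time: 13.15
position: [0.473, 0.0359, 0.1087]
tool_rot: [3.129, 0.282, -0.002]
ft_force: [-0.6, 0.3, -0.4]
grip_width: 0.631
```

Request:
carry_out([
  [[0, 0, 0], 0],
  [[0, 0, 0], 0],
  [[0, 0, 0], 0],
  [[0, 0, 0], 0],
  [[0, 0, 0], 0],
  [[0, 0, 0], 0],
  [[0, 0, 0.01], 0],
  [[0, 0, 0.03], 0],
  [[0, 0, 0.06], 0],
  [[0, 0, 0.09], 0],
  [[0, 0, 0.11], 0],
  [[0, 0, 0.11], 0],
  [[0, 0, 0.11], 0],
], grip=1, squeeze=60)

```text
time: 14.45
position: [0.4733, 0.036, 0.2192]
tool_rot: [-3.129, -0.282, 0.001]
ft_force: [-0.6, 0.7, -2.5]
grip_width: 0.154
```

```bash
python3 -c "
from h import *
snap('scene','x');s=get_state();print(s['position'],s['ft_force'],s['grip_width'],s['tool_rot'])
mosaic('scene','s7',[(300,100,430,240)],4.2)"
```

```text
[0.47270554 0.03585835 0.21833358] [-0.77098243 -0.65098084 -2.73188372] 0.1553739044642906 [ 3.12851674  0.28241372 -0.00323667]
(588, 550, 3)
```

View pics/s7.png

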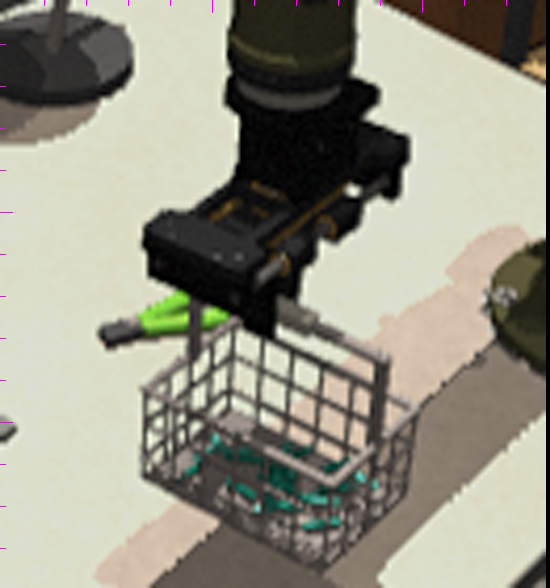

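```bash
cat > p2.py <<'E'
from h import *
from scipy.optimize import least_squares
from scipy.spatial.transform import Rotation as R
o=np.array([(.05,-.075,.08),(-.05,-.075,.08),(-.05,.075,.08),(.05,.075,.08),(0,.073,.15),(.05,-.075,0),(.05,.075,0),(-.05,.075,0)])
i=np.array([(145,390),(238,325),(415,405),(330,483),(383,360),(145,478),(322,565),(402,490)],float)/4.2+[299.5,99.5]
def f(p):
    w=R.from_rotvec(p[3:]).apply(o)+p[:3]; return np.concatenate([proj('scene',a)-b for a,b in zip(w,i)])
r=least_squares(f,[.47,.04,.11,0,0,.18],loss='soft_l1'); p=r.x; print(p.round(3),f(p).round(1))
print('bar',R.from_rotvec(p[3:]).apply([0,0,.15])+p[:3])
E
python3 p2.py
```

```text
[ 0.453  0.03   0.088 -0.002  0.008  0.182] [ 1.   0.  -0.9 -1.  -0.4  0.1  0.4 -0.3 -0.6 -0.1  0.4 -0.3  0.1  1.1
 -0.   0.6]
bar [0.45454199 0.03055261 0.23803344]
```

Request:
carry_out([
  [[-0.002, -0.01, -0.003], 0],
  [[-0.004, -0.03, -0.008], -0.01],
  [[-0.006, -0.055, -0.0125], -0.02],
  [[-0.008, -0.085, -0.0125], -0.03],
  [[-0.01, -0.115, -0.0125], -0.04],
  [[-0.012, -0.145, -0.0125], -0.05],
  [[-0.014, -0.175, -0.0125], -0.06],
  [[-0.015, -0.205, -0.0125], -0.06],
  [[-0.015, -0.235, -0.0125], -0.06],
  [[-0.015, -0.265, -0.0125], -0.06],
  [[-0.015, -0.295, -0.0125], -0.06],
  [[-0.015, -0.32, -0.0125], -0.06],
  [[-0.015, -0.338, -0.0125], -0.06],
  [[-0.015, -0.349, -0.0125], -0.06],
  [[-0.015, -0.349, -0.0125], -0.06],
  [[-0.015, -0.349, -0.0125], -0.06],
])

```text
time: 16.1
position: [0.4572, -0.3136, 0.2063]
tool_rot: [-3.136, -0.185, 0.002]
ft_force: [0.7, 1.0, -2.2]
grip_width: 0.153
```

```bash
python3 -c "
from h import *
snap('scene','x');s=get_state();print(s['position'],s['ft_force'],s['grip_width'],s['tool_rot'])
mosaic('scene','s8',[(215,85,365,225)],4)"
```

```text
[ 0.45779692 -0.31274604  0.20647484] [ 0.3046052   0.87648642 -2.70142165] 0.1565664147844856 [-3.13503466e+00 -1.87413514e-01  1.45177003e-03]
(560, 604, 3)
```

View pics/s8.png

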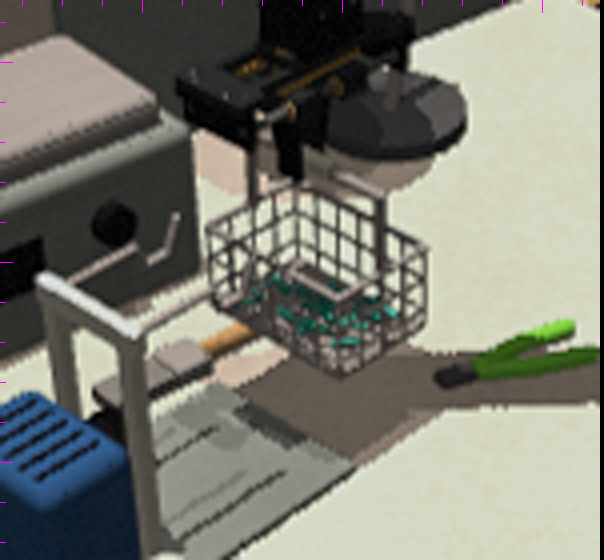

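```bash
python3 -c "
from h import *
for p in ([.4465,-.2252,.248],[.4641,-.3702,.248],[.446-.0407,-.2232+.006-.01,.178]): print(((proj('scene',p)-[214.5,84.5])*4).round(0))
t=np.array([.4553,-.2977,.098]);c,s=np.cos(.12),np.sin(.12)
for q in [(.05,-.075,.08),(-.05,-.075,.08),(-.05,.075,.08),(.05,.075,.08)]: print(q,((proj('scene',t+[c*q[0]-s*q[1],s*q[0]+c*q[1],q[2]])-[214.5,84.5])*4).round(0))"
```

```text
[386. 194.]
[254. 128.]
[424. 250.]
(0.05, -0.075, 0.08) [212. 225.]
(-0.05, -0.075, 0.08) [299. 177.]
(-0.05, 0.075, 0.08) [431. 245.]
(0.05, 0.075, 0.08) [344. 297.]
```

Request:
carry_out([
  [[0.012, 0.0015, 0], 0],
  [[0.03, 0.004, 0], 0],
  [[0.05, 0.006, 0], 0],
  [[0.07, 0.008, 0], 0],
  [[0.09, 0.011, 0], 0],
  [[0.105, 0.013, 0], 0],
  [[0.118, 0.014, 0], 0],
  [[0.126, 0.015, 0], 0],
  [[0.129, 0.016, 0], 0],
  [[0.129, 0.016, 0], 0],
  [[0.129, 0.016, 0], 0],
])

```text
time: 17.25
position: [0.587, -0.2974, 0.2072]
tool_rot: [3.136, 0.187, -0.0]
ft_force: [0.7, 0.1, -3.0]
grip_width: 0.154
```

No contact on the way in, so I lower it.

Request:
carry_out([
  [[0, 0, -0.01], 0],
  [[0, 0, -0.02], 0],
  [[0, 0, -0.028], 0],
  [[0, 0, -0.034], 0],
  [[0, 0, -0.038], 0],
  [[0, 0, -0.038], 0],
])

```text
time: 17.85
position: [0.5874, -0.2968, 0.1694]
tool_rot: [-3.135, -0.188, 0.0]
ft_force: [-1.1, 1.2, -0.5]
grip_width: 0.154
```

Request:
carry_out([
  [[0, 0, 0], 0],
  [[0, 0, 0], 0],
  [[0, 0, 0], 0],
  [[0, 0, 0], 0],
  [[0, 0, 0], 0],
  [[0, 0, 0], 0],
  [[0, 0, 0.02], 0],
  [[0, 0, 0.05], 0],
  [[0, 0, 0.09], 0],
  [[0, 0, 0.13], 0],
  [[0, 0, 0.13], 0],
], grip=-0.3)

```text
time: 18.95
position: [0.5895, -0.299, 0.3056]
tool_rot: [3.131, 0.188, 0.014]
ft_force: [0.7, -0.9, 0.2]
grip_width: 0.652
```

```bash
python3 -c "
from h import *
snap('scene','x');snap('top','x');s=get_state();print(s['position'],s['ft_force'],s['grip_width'],s['joint_positions'])
# compare teal/handle automatically: overlay expected hung-basket
d=np.load('scene.npz')['im'].copy()
t=np.array([.5853,-.2815,.059]);c,s=np.cos(.12),np.sin(.12)
P=lambda q:proj('scene',t+[c*q[0]-s*q[1],s*q[0]+c*q[1],q[2]])
for q in [(.05,-.075,.08),(-.05,-.075,.08),(-.05,.075,.08),(.05,.075,.08),(0,.073,.15),(0,-.073,.15),(.05,.075,0),(-.05,.075,0)]: print(q,((P(q)-[189.5,89.5])*4.5).round(0))
"
```

```text
[ 0.58796219 -0.29747623  0.30003138] [0.89057627 0.41521023 0.04882304] 0.6521155441286339 [-0.16101286  0.39127974  0.83437322  1.28265397 -0.28701355  1.58576574
  0.7489345 ]
(0.05, -0.075, 0.08) [219. 353.]
(-0.05, -0.075, 0.08) [324. 293.]
(-0.05, 0.075, 0.08) [470. 377.]
(0.05, 0.075, 0.08) [365. 443.]
(0, 0.073, 0.15) [412. 324.]
(0, -0.073, 0.15) [266. 241.]
(0.05, 0.075, 0) [372. 534.]
(-0.05, 0.075, 0) [474. 467.]
```

```bash
python3 -c "
from h import *
a=cv2.imread('pics/s8.png')[:560,:600]
tpl=a[232:385,290:435]   # lower +y part of basket
im=cv2.resize(np.load('scene.npz')['im'],None,fx=4,fy=4,interpolation=cv2.INTER_CUBIC)
m=cv2.matchTemplate(im[400:1000,800:1500],tpl,cv2.TM_CCOEFF_NORMED); _,v,_,l=cv2.minMaxLoc(m); print(v,l)
dx,dy=(l[0]+800)/4-(215+290/4),(l[1]+400)/4-(85+232/4); print('shift px',dx,dy)
c,s=np.cos(.12),np.sin(.12)
P=lambda t,q:proj('scene',np.array(t)+[c*q[0]-s*q[1],s*q[0]+c*q[1],q[2]])
for q in[(0,.075,.04),(.05,.075,.04)]: print(P([.5853,-.2815,.059],q)-P([.4553,-.2977,.098],q))
"
```

```text
0.5100228786468506 (240, 278)
shift px -27.5 26.5
[-28.57351219  28.26678382]
[-29.44905953  29.00608918]
```

Request:
carry_out([
  [[-0.006, 0.04, 0.02], 0.01],
  [[-0.012, 0.08, 0.04], 0.02],
  [[-0.018, 0.12, 0.05], 0.03],
  [[-0.024, 0.16, 0.05], 0.04],
  [[-0.03, 0.2, 0.05], 0.05],
  [[-0.036, 0.24, 0.05], 0.06],
  [[-0.042, 0.28, 0.05], 0.07],
  [[-0.048, 0.32, 0.05], 0.08],
  [[-0.054, 0.36, 0.05], 0.08],
  [[-0.06, 0.4, 0.05], 0.08],
  [[-0.066, 0.44, 0.05], 0.08],
  [[-0.072, 0.48, 0.05], 0.08],
  [[-0.078, 0.52, 0.05], 0.08],
  [[-0.084, 0.55, 0.05], 0.08],
  [[-0.084, 0.55, 0.05], 0.08],
], grip=1, squeeze=10)

```text
time: 20.55
position: [0.5005, 0.2592, 0.3461]
tool_rot: [3.124, 0.329, -0.007]
ft_force: [0.3, 0.4, -0.8]
grip_width: 0.006
```

Request:
carry_out([
  [[0.045, 0.022, 0], 0],
  [[0.09, 0.044, 0], 0],
  [[0.135, 0.066, 0], 0],
  [[0.18, 0.088, 0], 0],
  [[0.225, 0.11, 0], 0],
  [[0.27, 0.132, 0], 0],
  [[0.315, 0.154, 0], 0],
  [[0.36, 0.176, 0], 0],
  [[0.405, 0.198, 0], 0],
  [[0.45, 0.22, 0], 0],
  [[0.45, 0.22, 0], 0],
])

```text
time: 21.65
position: [0.7738, 0.3766, 0.3276]
tool_rot: [-3.12, -0.313, 0.002]
ft_force: [0.7, -1.2, 0.1]
grip_width: 0.002
```

```bash
python3 -c "
from h import *
from scipy.spatial.transform import Rotation as R
s=get_state();print(s['position'],s['joint_positions'].round(3),s['tool_rot']);print(R.from_rotvec(s['tool_rot']).as_matrix().round(3))"
```

```text
[0.77382922 0.37658113 0.32759006] [-0.507  1.069  1.239  0.06  -1.215  2.052 -0.246] [-3.12042833e+00 -3.12956212e-01  1.76486711e-03]
[[ 0.98   0.199 -0.002]
 [ 0.199 -0.98   0.005]
 [-0.001 -0.006 -1.   ]]
```

Request:
carry_out([
  [[-0.05, -0.025, 0], 0],
  [[-0.1, -0.05, 0], 0],
  [[-0.15, -0.075, 0], 0],
  [[-0.2, -0.1, 0], 0],
])

```text
time: 22.05
position: [0.6646, 0.3198, 0.3381]
tool_rot: [3.122, 0.313, 0.006]
ft_force: [1.0, 0.4, 4.5]
grip_width: 0.003
```

Request:
carry_out([
  [[0, 0, 0], 0],
  [[0, 0, 0], 0],
])

```text
time: 22.25
position: [0.6639, 0.3219, 0.3402]
tool_rot: [-3.123, -0.311, -0.006]
ft_force: [0.2, 0.4, 0.1]
grip_width: 0.009
```

```bash
python3 -c "
from h import *
s=get_state();print(s['position'],s['joint_positions'].round(3),s['tool_rot'])"
```

```text
[0.66390874 0.32192592 0.34018655] [-1.041  0.732  1.223  0.943 -0.709  1.822  0.062] [-3.12318264 -0.31141629 -0.00593046]
```

Request:
carry_out([
  [[-0.045, -0.02, 0], 0],
  [[-0.09, -0.04, 0], 0],
  [[-0.135, -0.06, -0.02], 0],
  [[-0.18, -0.08, -0.04], 0],
  [[-0.225, -0.1, -0.06], 0],
  [[-0.27, -0.12, -0.08], 0],
  [[-0.315, -0.14, -0.1], 0],
  [[-0.36, -0.16, -0.1], 0],
  [[-0.4, -0.18, -0.1], 0],
  [[-0.4, -0.18, -0.1], 0],
  [[-0.4, -0.18, -0.1], 0],
])

```text
time: 23.35
position: [0.3559, 0.1793, 0.2696]
tool_rot: [-3.104, -0.309, -0.031]
ft_force: [-0.3, 0.6, 0.9]
grip_width: 0.005
```

```bash
python3 -c "
from h import *
s=get_state();print(s['position'],s['joint_positions'].round(3),s['tool_rot'])"
```

```text
[0.35585008 0.17934775 0.26964533] [-0.851 -0.295  0.26   1.922  0.066  1.478 -0.407] [-3.10446566 -0.30928804 -0.03118973]
```

Request:
carry_out([
  [[0.03, 0.015, 0.02], 0],
  [[0.07, 0.03, 0.05], 0],
  [[0.11, 0.05, 0.09], 0],
  [[0.15, 0.07, 0.09], 0],
  [[0.19, 0.09, 0.09], 0],
  [[0.236, 0.11, 0.09], 0],
  [[0.236, 0.11, 0.09], 0],
])

```text
time: 24.05
position: [0.5959, 0.2912, 0.3501]
tool_rot: [-3.114, -0.312, -0.019]
ft_force: [-1.2, 0.7, -1.0]
grip_width: 0.009
```

```bash
python3 -c "
from scipy.spatial.transform import Rotation as R
for v in([3.124,.329,-.007],[-3.120,-.313,.0018],[-3.123,-.311,-.006],[-3.1045,-.3093,-.0312],[-3.114,-.312,-.019]):
  M=R.from_rotvec(v).as_matrix(); print(M[:,2].round(4),M[:,0].round(3))
from h import *
s=get_state();print(s['position'],s['joint_positions'].round(3),s['tool_rot'])"
```

```text
[-4.4e-03 -8.0e-04 -1.0e+00] [ 0.978  0.208 -0.004]
[-0.0017  0.0058 -1.    ] [ 0.98   0.199 -0.001]
[ 0.0035  0.0035 -1.    ] [0.98  0.197 0.004]
[ 0.0178  0.0234 -0.9996] [0.98  0.197 0.022]
[ 0.0109  0.0131 -0.9999] [0.98  0.198 0.013]
[0.59592768 0.2912143  0.35010698] [-0.78   0.328  0.408  1.169 -0.137  1.654 -0.205] [-3.11395924 -0.31245414 -0.01875601]
```

Request:
carry_out([
  [[-0.045, -0.02, 0], 0],
  [[-0.09, -0.04, -0.02], 0],
  [[-0.135, -0.06, -0.04], 0],
  [[-0.18, -0.08, -0.06], 0],
  [[-0.225, -0.1, -0.08], 0],
  [[-0.25, -0.11, -0.08], 0],
])

```text
time: 24.65
position: [0.3512, 0.1865, 0.2797]
tool_rot: [-3.099, -0.326, -0.022]
ft_force: [-0.4, -0.1, 1.3]
grip_width: 0.008
```

Request:
carry_out([
  [[-0.045, -0.02, 0], 0],
  [[-0.09, -0.04, 0], 0],
  [[-0.135, -0.06, 0], 0],
  [[-0.18, -0.08, 0], 0],
])

```text
time: 25.05
position: [0.3264, 0.1669, 0.2629]
tool_rot: [-3.129, -0.278, 0.036]
ft_force: [0.6, -2.2, 0.8]
grip_width: 0.008
```

Request:
carry_out([
  [[-0.045, -0.02, 0], 0],
  [[-0.09, -0.04, 0], 0],
  [[-0.135, -0.06, 0], 0],
  [[-0.18, -0.08, 0], 0],
])

```text
time: 25.45
position: [0.2951, 0.1643, 0.2385]
tool_rot: [3.109, 0.292, -0.13]
ft_force: [1.2, -2.6, 0.6]
grip_width: 0.004
```

Request:
carry_out([
  [[-0.045, -0.02, 0], 0],
])

```text
time: 25.55
position: [0.2813, 0.1615, 0.227]
tool_rot: [3.114, 0.296, -0.189]
ft_force: [-0.2, -0.3, 0.1]
grip_width: 0.006
```

Request:
carry_out([
  [[-0.045, -0.02, 0], 0],
])

```text
time: 25.65
position: [0.2649, 0.1669, 0.2197]
tool_rot: [3.103, 0.347, -0.227]
ft_force: [-1.8, 1.9, 0.8]
grip_width: 0.006
```

```bash
python3 -c "
from h import *
from scipy.spatial.transform import Rotation as R
s=get_state();print(s['time'],s['position'],s['joint_positions'].round(3),R.from_rotvec(s['tool_rot']).as_matrix()[:,2])"
```

```text
25.65 [0.2649004  0.16689301 0.21967572] [-0.418 -0.3   -0.128  2.04  -0.088  1.536 -0.306] [-0.14250044 -0.02682293 -0.98943123]
```

Request:
carry_out([
  [[0.045, 0.02, 0.03], -0.14],
  [[0.09, 0.04, 0.06], -0.28],
  [[0.12, 0.06, 0.08], -0.42],
  [[0.12, 0.06, 0.08], -0.56],
  [[0.12, 0.06, 0.08], -0.7],
  [[0.12, 0.06, 0.08], -0.84],
  [[0.12, 0.06, 0.08], -0.98],
  [[0.12, 0.06, 0.08], -1.12],
  [[0.12, 0.06, 0.08], -1.26],
  [[0.12, 0.06, 0.08], -1.4],
  [[0.12, 0.06, 0.08], -1.57],
  [[0.12, 0.06, 0.08], -1.57],
])

```text
time: 26.85
position: [0.3879, 0.2207, 0.2999]
tool_rot: [-2.36, 1.924, 0.174]
ft_force: [0.1, -0.3, 0.7]
grip_width: 0.004
```

```bash
cat >> h.py <<'E'
def st():
    from scipy.spatial.transform import Rotation as R
    s=get_state(); M=R.from_rotvec(s['tool_rot']).as_matrix(); z=M[:,2]
    print(round(s['time'],2),s['position'].round(4),s['joint_positions'].round(2),'z',z.round(3),'tilt',round(float(np.degrees(np.arccos(-z[2]))),1),'dir',round(float(np.degrees(np.arctan2(z[1],z[0]))),1),'xyaw',round(float(np.degrees(np.arctan2(M[1,0],M[0,0]))),1),s['ft_force'].round(1))
E
python3 -c "
from h import *
st()"
```

```text
26.85 [0.3879 0.2207 0.2999] [-0.23 -0.17 -0.19  1.78 -0.18  1.5  -1.78] z [-0.03   0.143 -0.989] tilt 8.4 dir 101.8 xyaw -78.4 [ 0.1 -0.3  0.7]
```

Request:
carry_out([
  [[-0.043, -0.025, 0], 0],
  [[-0.086, -0.05, 0], 0],
])

```text
time: 27.05
position: [0.3321, 0.1842, 0.2905]
tool_rot: [-2.368, 1.94, 0.206]
ft_force: [0.9, -0.9, 0.3]
grip_width: 0.009
```

Request:
carry_out([
  [[-0.043, -0.025, 0.01], 0],
])

```text
time: 27.15
position: [0.3195, 0.1893, 0.287]
tool_rot: [-2.406, 1.911, 0.233]
ft_force: [-2.1, 2.5, 0.8]
grip_width: 0.002
```

Request:
carry_out([
  [[-0.043, -0.025, 0.01], 0],
])

```text
time: 27.25
position: [0.3112, 0.1831, 0.2807]
tool_rot: [-2.423, 1.934, 0.244]
ft_force: [-0.3, 0.6, -0.3]
grip_width: 0.01
```

Request:
carry_out([
  [[-0.043, -0.025, 0.01], 0],
])

```text
time: 27.35
position: [0.3087, 0.1675, 0.2764]
tool_rot: [-2.399, 1.988, 0.253]
ft_force: [0.3, -1.9, 0.5]
grip_width: 0.006
```

```bash
python3 -c "
from h import *
st()"
```

```text
27.35 [0.3087 0.1675 0.2764] [-0.17 -0.3  -0.18  1.93 -0.2   1.58 -1.72] z [-0.114  0.115 -0.987] tilt 9.3 dir 134.7 xyaw -79.6 [ 0.3 -1.9  0.5]
```

Request:
carry_out([
  [[-0.043, -0.025, -0.005], 0],
])

```text
time: 27.45
position: [0.2949, 0.1725, 0.2677]
tool_rot: [-2.442, 1.954, 0.293]
ft_force: [-2.6, 2.4, 1.0]
grip_width: 0.006
```

Request:
carry_out([
  [[-0.043, -0.025, -0.005], 0],
])

```text
time: 27.55
position: [0.289, 0.1595, 0.257]
tool_rot: [2.397, -1.976, -0.302]
ft_force: [0.4, -2.2, 0.9]
grip_width: 0.008
```

Request:
carry_out([
  [[-0.043, -0.025, -0.005], 0],
])

```text
time: 27.65
position: [0.2727, 0.1611, 0.245]
tool_rot: [2.403, -1.925, -0.339]
ft_force: [-1.0, 2.0, -0.5]
grip_width: 0.007
```

Request:
carry_out([
  [[-0.043, -0.025, -0.005], 0],
])

```text
time: 27.75
position: [0.265, 0.1483, 0.2337]
tool_rot: [2.357, -1.943, -0.351]
ft_force: [0.7, -1.7, -0.4]
grip_width: 0.007
```

Request:
carry_out([
  [[-0.043, -0.025, -0.005], 0],
])

```text
time: 27.85
position: [0.249, 0.1486, 0.2227]
tool_rot: [2.362, -1.895, -0.387]
ft_force: [-1.2, 0.9, 0.3]
grip_width: 0.006
```

```bash
python3 -c "
from h import *
st()"
```

```text
27.85 [0.249  0.1486 0.2227] [-0.08 -0.3  -0.25  2.05 -0.23  1.6  -1.64] z [-0.251  0.088 -0.964] tilt 15.4 dir 160.6 xyaw -78.4 [-1.2  0.9  0.3]
```

Request:
carry_out([
  [[0.03, 0.02, 0.035], 0],
  [[0.06, 0.04, 0.07], 0],
  [[0.08, 0.05, 0.105], 0],
  [[0.09, 0.055, 0.13], 0],
])

```text
time: 28.25
position: [0.342, 0.201, 0.3529]
tool_rot: [2.346, -1.91, -0.379]
ft_force: [0.1, 0.1, -0.7]
grip_width: 0.006
```

Request:
carry_out([
  [[-0.043, -0.025, -0.005], 0],
])

```text
time: 28.35
position: [0.3032, 0.1777, 0.3469]
tool_rot: [2.349, -1.908, -0.385]
ft_force: [-1.2, -1.4, -0.1]
grip_width: 0.008
```

Request:
carry_out([
  [[-0.043, -0.025, -0.005], 0],
])

```text
time: 28.45
position: [0.2566, 0.1493, 0.3411]
tool_rot: [2.338, -1.913, -0.382]
ft_force: [-0.3, -0.4, 0.9]
grip_width: 0.004
```

Request:
carry_out([
  [[-0.043, -0.025, -0.005], 0],
])

```text
time: 28.55
position: [0.2388, 0.1459, 0.3254]
tool_rot: [2.317, -1.868, -0.412]
ft_force: [-0.1, 0.9, 0.9]
grip_width: 0.003
```

Request:
carry_out([
  [[-0.043, -0.025, -0.005], 0],
])

```text
time: 28.65
position: [0.211, 0.1367, 0.2947]
tool_rot: [2.241, -1.82, -0.444]
ft_force: [0.4, 0.5, -0.8]
grip_width: 0.002
```

Request:
carry_out([
  [[-0.043, -0.025, -0.005], 0],
])

```text
time: 28.75
position: [0.1808, 0.1218, 0.2676]
tool_rot: [2.167, -1.774, -0.493]
ft_force: [0.5, -0.1, -0.1]
grip_width: 0.006
```

```bash
python3 -c "
from h import *
st()"
```

```text
28.75 [0.1808 0.1218 0.2676] [ 0.17 -0.3  -0.47  1.99 -0.24  1.87 -1.64] z [-0.442 -0.012 -0.897] tilt 26.2 dir -178.4 xyaw -79.6 [ 0.5 -0.1 -0.1]
```

Request:
carry_out([
  [[0.03, 0.02, 0.035], 0],
  [[0.06, 0.04, 0.07], 0],
  [[0.07, 0.045, 0.1], 0],
])

```text
time: 29.05
position: [0.2525, 0.1667, 0.3679]
tool_rot: [2.163, -1.778, -0.497]
ft_force: [0.5, 0.6, 1.6]
grip_width: 0.004
```

Request:
carry_out([
  [[-0.043, -0.025, -0.005], 0],
])

```text
time: 29.15
position: [0.2153, 0.1431, 0.3648]
tool_rot: [2.171, -1.777, -0.502]
ft_force: [-0.8, -1.7, -0.2]
grip_width: 0.004
```

Request:
carry_out([
  [[-0.043, -0.025, -0.005], 0],
])

```text
time: 29.25
position: [0.1943, 0.1288, 0.3624]
tool_rot: [2.149, -1.794, -0.489]
ft_force: [-0.2, 0.4, 0.7]
grip_width: 0.005
```

Request:
carry_out([
  [[-0.043, -0.025, -0.005], 0],
])

```text
time: 29.35
position: [0.1813, 0.1213, 0.3617]
tool_rot: [2.143, -1.781, -0.499]
ft_force: [0.4, 0.6, 1.2]
grip_width: 0.007
```

```bash
python3 -c "
from h import *
st()"
```

```text
29.35 [0.1813 0.1213 0.3617] [-0.18 -0.28 -0.17  1.82 -0.21  2.04 -1.78] z [-0.453 -0.015 -0.891] tilt 27.0 dir -178.1 xyaw -80.4 [0.4 0.6 1.2]
```

Request:
carry_out([
  [[-0.02, -0.012, -0.043], 0],
])

```text
time: 29.45
position: [0.1723, 0.1148, 0.3203]
tool_rot: [2.148, -1.768, -0.502]
ft_force: [-11.1, -4.2, 5.4]
grip_width: 0.006
```

Request:
carry_out([
  [[-0.02, -0.012, -0.043], 0],
])

```text
time: 29.55
position: [0.1638, 0.1066, 0.2719]
tool_rot: [2.136, -1.756, -0.511]
ft_force: [0.3, 0.1, -1.0]
grip_width: 0.005
```

Request:
carry_out([
  [[-0.02, -0.012, -0.043], 0],
])

```text
time: 29.65
position: [0.1529, 0.0973, 0.2259]
tool_rot: [2.127, -1.75, -0.517]
ft_force: [0.9, 1.0, -0.7]
grip_width: 0.003
```

```bash
python3 -c "
from h import *
st()"
```

```text
29.65 [0.1529 0.0973 0.2259] [-0.2  -0.3  -0.15  2.12 -0.18  1.81 -1.71] z [-0.48  -0.029 -0.877] tilt 28.7 dir -176.6 xyaw -79.8 [ 0.9  1.  -0.7]
```

Request:
carry_out([
  [[0.04, 0.025, 0.015], 0],
  [[0.06, 0.04, 0.05], 0],
  [[0.06, 0.04, 0.08], 0],
])

```text
time: 29.95
position: [0.2128, 0.1379, 0.3068]
tool_rot: [2.122, -1.747, -0.522]
ft_force: [0.6, 0.2, -0.0]
grip_width: 0.007
```

Request:
carry_out([
  [[-0.043, -0.025, -0.005], 0],
])

```text
time: 30.05
position: [0.1737, 0.1144, 0.3049]
tool_rot: [2.131, -1.751, -0.517]
ft_force: [-1.3, -0.8, 0.2]
grip_width: 0.006
```

Request:
carry_out([
  [[-0.043, -0.025, -0.005], 0],
])

```text
time: 30.15
position: [0.155, 0.1048, 0.2953]
tool_rot: [2.106, -1.727, -0.531]
ft_force: [-0.6, 0.2, 1.0]
grip_width: 0.008
```

Request:
carry_out([
  [[-0.043, -0.025, -0.005], 0],
])

```text
time: 30.25
position: [0.1485, 0.0955, 0.288]
tool_rot: [2.066, -1.748, -0.549]
ft_force: [0.6, -1.6, 0.1]
grip_width: 0.007
```

```bash
python3 -c "
from h import *
st()"
```

```text
30.25 [0.1485 0.0955 0.288 ] [-0.14 -0.3  -0.18  2.01 -0.19  1.96 -1.73] z [-0.522 -0.035 -0.852] tilt 31.5 dir -176.2 xyaw -81.3 [ 0.6 -1.6  0.1]
```

Request:
carry_out([
  [[-0.043, -0.025, -0.005], 0],
])

```text
time: 30.35
position: [0.1355, 0.0942, 0.282]
tool_rot: [2.078, -1.688, -0.572]
ft_force: [-0.3, 1.6, 1.4]
grip_width: 0.009
```

Request:
carry_out([
  [[-0.043, -0.025, -0.005], 0],
])

```text
time: 30.45
position: [0.1272, 0.0849, 0.2749]
tool_rot: [2.034, -1.706, -0.589]
ft_force: [1.1, -2.1, 0.4]
grip_width: 0.003
```

Request:
carry_out([
  [[-0.043, -0.025, -0.005], 0],
])

```text
time: 30.55
position: [0.1132, 0.0813, 0.2683]
tool_rot: [2.036, -1.651, -0.612]
ft_force: [-1.1, 2.1, 0.1]
grip_width: 0.009
```

```bash
python3 -c "
from h import *
st()"
```

```text
30.55 [0.1132 0.0813 0.2683] [-0.06 -0.3  -0.25  2.08 -0.19  1.98 -1.66] z [-0.593 -0.064 -0.802] tilt 36.6 dir -173.9 xyaw -79.2 [-1.1  2.1  0.1]
```

Request:
carry_out([
  [[0.04, 0.02, 0.01], 0],
  [[0.08, 0.043, 0.03], 0],
  [[0.12, 0.066, 0.05], 0],
  [[0.16, 0.089, 0.06], 0],
  [[0.2, 0.111, 0.06], 0.05],
  [[0.24, 0.133, 0.06], 0.15],
  [[0.28, 0.155, 0.06], 0.29],
  [[0.33, 0.183, 0.06], 0.43],
  [[0.33, 0.183, 0.06], 0.57],
  [[0.33, 0.183, 0.06], 0.71],
  [[0.33, 0.183, 0.06], 0.85],
  [[0.33, 0.183, 0.06], 0.99],
  [[0.33, 0.183, 0.06], 1.13],
  [[0.33, 0.183, 0.06], 1.27],
  [[0.33, 0.183, 0.06], 1.41],
  [[0.33, 0.183, 0.06], 1.55],
  [[0.33, 0.183, 0.06], 1.69],
])

```text
time: 32.25
position: [0.4439, 0.2643, 0.3271]
tool_rot: [2.503, 0.108, -0.026]
ft_force: [0.1, 0.5, 0.7]
grip_width: 0.007
```

```bash
python3 -c "
from h import *
st()"
```

```text
32.25 [0.4439 0.2643 0.3271] [-1.37  0.38  0.66  1.35  0.26  1.9  -0.57] z [ 0.007 -0.595 -0.804] tilt 36.5 dir -89.3 xyaw 4.1 [0.1 0.5 0.7]
```

Request:
carry_out([
  [[0, 0, 0], 0.147],
  [[0, 0, 0], 0.294],
  [[0, 0, 0], 0.441],
  [[0, 0, 0], 0.588],
  [[0, 0, 0], 0.735],
  [[0, 0, 0], 0.882],
  [[0, 0, 0], 1.03],
  [[0, 0, 0], 1.176],
  [[0, 0, 0], 1.323],
  [[0, 0, 0], 1.47],
  [[0, 0, 0], 1.617],
  [[0, 0, 0], 1.76],
  [[0, 0, 0], 1.76],
  [[0, 0, 0], 1.76],
])

```text
time: 33.65
position: [0.4598, 0.2682, 0.3055]
tool_rot: [1.789, 1.921, 0.514]
ft_force: [0.9, -2.7, 1.3]
grip_width: 0.007
```

```bash
python3 -c "
from h import *
st()"
```

```text
33.65 [0.4598 0.2682 0.3055] [-0.83 -0.3  -0.09  2.    0.52  1.14  0.57] z [ 0.566 -0.039 -0.823] tilt 34.6 dir -4.0 xyaw 92.7 [ 0.9 -2.7  1.3]
```

Request:
carry_out([
  [[0.01, 0.04, 0], 0.09],
  [[0.02, 0.08, -0.02], 0.18],
  [[0.022, 0.116, -0.05], 0.27],
  [[0.022, 0.116, -0.09], 0.27],
  [[0.022, 0.116, -0.13], 0.27],
  [[0.022, 0.116, -0.17], 0.27],
  [[0.022, 0.116, -0.17], 0.27],
])

```text
time: 34.35
position: [0.4751, 0.3885, 0.1251]
tool_rot: [1.53, 2.203, 0.589]
ft_force: [-0.8, -0.4, -1.1]
grip_width: 0.003
```

```bash
python3 -c "
from h import *
st()"
```

```text
34.35 [0.4751 0.3885 0.1251] [-0.93 -0.02 -0.05  2.13  0.64  0.69  0.52] z [ 0.539  0.116 -0.834] tilt 33.5 dir 12.1 xyaw 109.1 [-0.8 -0.4 -1.1]
```

Request:
carry_out([
  [[0.006, -0.004, -0.03], 0],
  [[0.006, -0.004, -0.06], 0],
  [[0.006, -0.004, -0.078], 0],
  [[0.006, -0.004, -0.078], 0],
  [[0.006, -0.004, -0.078], 0],
])

```text
time: 34.85
position: [0.4838, 0.3896, 0.0555]
tool_rot: [1.529, 2.198, 0.607]
ft_force: [-0.3, -0.1, 0.8]
grip_width: 0.002
```

```bash
python3 -c "
from h import *
st()
snap('scene','x');snap('top','x')
mosaic('scene','a',[(350,190,490,330)],4);mosaic('top','b',[(160,165,240,235)],3);mosaic('scene','c',[(195,110,305,215)],2.1)
a,b,c=[cv2.imread(f'pics/{k}.png') for k in 'abc']
o=np.zeros((600,800,3),np.uint8);o[:a.shape[0],:a.shape[1]]=a;o[:b.shape[0],a.shape[1]:a.shape[1]+b.shape[1]]=b[:,:800-a.shape[1]];o[230:230+c.shape[0],a.shape[1]:a.shape[1]+c.shape[1]]=c[:,:800-a.shape[1]]
print(a.shape,b.shape,c.shape)
cv2.imwrite('pics/m9.png',o)
p=get_state()['position'];print(((proj('scene',p)-[349.5,189.5])*4).round(),(proj('top',p)-[159.5,164.5])*3)
"
```

```text
34.85 [0.4838 0.3896 0.0555] [-0.93  0.09 -0.03  2.19  0.81  0.55  0.32] z [ 0.545  0.126 -0.829] tilt 34.0 dir 13.0 xyaw 109.1 [-0.3 -0.1  0.8]
(560, 564, 3)
(210, 244, 3)
(220, 235, 3)
(560, 564, 3) (210, 244, 3) (220, 235, 3)
[419. 443.] [ 41.91782075 170.72115866]
```

View pics/m9.png

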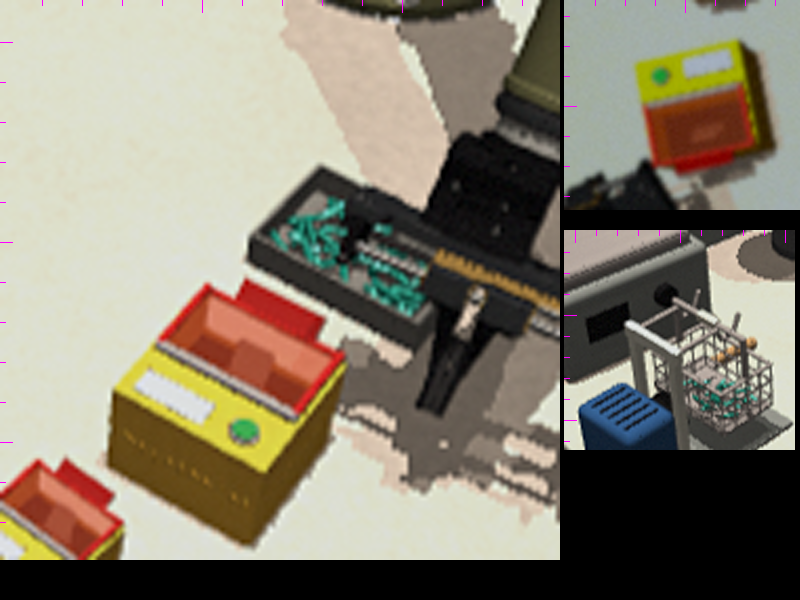

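The pictures show the basket upright on both hooks (crop (700,380)), and the slanted shut fingertip at (432,412), left of the closed flap.

```bash
python3 -c "
from h import *
p=np.array([.4838,.3896,.0555]);z=np.array([.545,.126,-.829])
for d in(0,.01,.015,.02,.025,.03): print(d,((proj('scene',p-d*z)-[349.5,189.5])*4).round(),(proj('top',p-d*z)-[159.5,164.5])*3)
c,s=np.cos(.2),np.sin(.2)
q=p-.02*z; r=q-[.549,.286,0]; print('C starter',c*r[0]+s*r[1],-s*r[0]+c*r[1],q[2])
"
```

```text
0 [418. 443.] [ 42.32198534 170.49617174]
0.01 [424. 430.] [ 40.30107348 175.20990358]
0.015 [427. 423.] [ 39.27938074 177.59297911]
0.02 [430. 416.] [ 38.2500853  179.99378774]
0.025 [433. 409.] [ 37.213102   182.41252817]
0.03 [436. 402.] [ 36.16834437 184.84940203]
C starter -0.054501570616953765 0.11418386576169688 0.07208
```

Request:
carry_out([
  [[-0.011, -0.002, -0.004], 0],
  [[-0.012, -0.002, -0.006], 0],
  [[-0.012, -0.002, -0.006], 0],
])

```text
time: 35.25
position: [0.4703, 0.3869, 0.0479]
tool_rot: [1.529, 2.2, 0.606]
ft_force: [-0.5, -1.0, -0.7]
grip_width: 0.007
```

```bash
cat >> h.py <<'E'
def C():
    from scipy.spatial.transform import Rotation as R
    s=get_state(); z=R.from_rotvec(s['tool_rot']).as_matrix()[:,2]; c,n=np.cos(.2),np.sin(.2)
    q=s['position']-.021*z; r=q-[.549,.286,0]; print('C mm',(1000*np.array([c*r[0]+n*r[1],-n*r[0]+c*r[1],q[2]])).round(1))
E
python3 -c "
from h import *
st();C()"
```

```text
35.25 [0.4703 0.3869 0.0479] [-0.94  0.09 -0.04  2.21  0.84  0.55  0.28] z [ 0.544  0.125 -0.83 ] tilt 33.9 dir 13.0 xyaw 109.1 [-0.5 -1.  -0.7]
C mm [-68.8 114.2  65.3]
```

Request:
carry_out([
  [[0.005, -0.025, 0], 0],
  [[0.01, -0.05, 0], 0],
  [[0.014, -0.07, 0], 0],
  [[0.014, -0.07, 0], 0],
])

```text
time: 35.65
position: [0.4852, 0.3128, 0.0471]
tool_rot: [1.535, 2.195, 0.601]
ft_force: [-0.5, 0.2, 0.0]
grip_width: 0.006
```

```bash
python3 -c "
from h import *
st();C()"
```

```text
35.65 [0.4852 0.3128 0.0471] [-0.86 -0.01  0.02  2.31  0.8   0.47  0.42] z [ 0.544  0.121 -0.83 ] tilt 33.9 dir 12.5 xyaw 108.8 [-0.5  0.2  0. ]
C mm [-68.9  38.8  64.5]
```

Request:
carry_out([
  [[0.003, -0.014, 0], 0],
  [[0.006, -0.028, 0], 0],
  [[0.006, -0.028, 0], 0],
])

```text
time: 35.95
position: [0.4907, 0.2874, 0.0473]
tool_rot: [1.532, 2.198, 0.603]
ft_force: [-0.3, 0.6, -0.3]
grip_width: 0.005
```

```bash
python3 -c "
from h import *
st();C()"
```

```text
35.95 [0.4907 0.2874 0.0473] [-0.83 -0.04  0.05  2.34  0.78  0.44  0.49] z [ 0.544  0.123 -0.83 ] tilt 33.9 dir 12.8 xyaw 109.0 [-0.3  0.6 -0.3]
C mm [-68.6  12.7  64.7]
```

Request:
carry_out([
  [[0, 0, 0.01], 0],
  [[0.002, 0, 0.018], 0],
  [[0.004, 0.001, 0.026], 0],
  [[0.007, 0.001, 0.034], 0],
  [[0.01, 0.002, 0.042], 0],
  [[0.012, 0.002, 0.046], 0],
  [[0.012, 0.002, 0.046], 0],
])

```text
time: 36.65
position: [0.5024, 0.2914, 0.0937]
tool_rot: [1.53, 2.2, 0.606]
ft_force: [-2.5, -0.1, -0.1]
grip_width: 0.003
```

```bash
python3 -c "
from h import *
st();C();snap('scene','x');snap('top','x2')"
```

```text
36.65 [0.5024 0.2914 0.0937] [-0.84 -0.1   0.07  2.28  0.63  0.52  0.67] z [ 0.544  0.126 -0.83 ] tilt 33.9 dir 13.0 xyaw 109.1 [-2.5 -0.1 -0.1]
C mm [-56.4  14.2 111.2]
```

```bash
cat >> h.py <<'E'
def flap():
    im=np.load('scene.npz')['im'].astype(int); c,s=np.cos(.2),np.sin(.2); out=[]
    for ph in np.arange(0,.95,.1):
        n=[]
        for y in np.linspace(-.026,.026,14):
            for k in(3,6,9,12):
                x,z=-.064-k*1e-3*np.cos(.803),k*1e-3*np.sin(.803)
                X=.007+x*np.cos(ph)+z*np.sin(ph); Z=.084-x*np.sin(ph)+z*np.cos(ph)
                u,v=proj('scene',[.549+c*X-s*y,.286+s*X+c*y,Z]).round().astype(int)
                b,g,r=im[v,u]; n.append(r>90 and r>2.2*g and r>2.2*b)
        out.append((round(ph,1),round(float(np.mean(n)),2)))
    print(out)
E
python3 -c "
from h import *
flap()"
```

```text
[(np.float64(0.0), 0.5), (np.float64(0.1), 0.84), (np.float64(0.2), 0.96), (np.float64(0.3), 0.95), (np.float64(0.4), 0.96), (np.float64(0.5), 0.95), (np.float64(0.6), 1.0), (np.float64(0.7), 0.95), (np.float64(0.8), 0.96), (np.float64(0.9), 0.88)]
```

```bash
python3 -c "
from h import *
im=np.load('scene.npz')['im'].astype(int);b,g,r=im[...,0],im[...,1],im[...,2]
m=(r>90)&(r>2.2*g)&(r>2.2*b);m[:200]=0;m[300:]=0;m[:,:380]=0;m[:,460:]=0
ys,xs=np.nonzero(m);print(xs.min(),xs.max(),ys.min(),ys.max())
for u in range(396,440,6): v=np.nonzero(m[:,u])[0];print(u,v.min() if len(v) else None,v.max() if len(v) else None,len(v))
c,s=np.cos(.2),np.sin(.2)
for ph in np.arange(0,.95,.15):
  o=[]
  for y,k in((.03,18),(-.03,18),(.052,0),(-.052,0)):
    x,z=-.064-k*1e-3*np.cos(.803),k*1e-3*np.sin(.803)
    X=.007+x*np.cos(ph)+z*np.sin(ph); Z=.084-x*np.sin(ph)+z*np.cos(ph)
    o+=proj('scene',[.549+c*X-s*y,.286+s*X+c*y,Z]).round().tolist()
  print(round(ph,2),o)"
```

```text
389 435 253 293
396 262 276 12
402 256 280 8
408 258 278 5
414 254 263 10
420 257 289 16
426 260 290 15
432 271 279 7
438 None None 0
0.0 [432.0, 268.0, 412.0, 258.0, 436.0, 278.0, 402.0, 260.0]
0.15 [432.0, 266.0, 412.0, 256.0, 437.0, 276.0, 402.0, 258.0]
0.3 [432.0, 264.0, 411.0, 254.0, 437.0, 274.0, 402.0, 256.0]
0.45 [431.0, 263.0, 411.0, 252.0, 437.0, 273.0, 402.0, 254.0]
0.6 [430.0, 262.0, 410.0, 252.0, 437.0, 271.0, 401.0, 253.0]
0.75 [429.0, 262.0, 408.0, 251.0, 436.0, 271.0, 400.0, 253.0]
0.9 [428.0, 262.0, 407.0, 252.0, 435.0, 271.0, 399.0, 252.0]
```

Request:
carry_out([
  [[0.002, -0.003, -0.01], 0],
  [[0.003, -0.006, -0.02], 0],
  [[0.005, -0.009, -0.03], 0],
  [[0.005, -0.009, -0.03], 0],
])

```text
time: 37.15
position: [0.5061, 0.2796, 0.0603]
tool_rot: [1.531, 2.201, 0.598]
ft_force: [-1.8, 0.8, -1.6]
grip_width: 0.004
```

Request:
carry_out([
  [[0.0, 0, -0.007], 0],
  [[0.0, 0, -0.014], 0],
  [[0.0, 0, -0.02], 0],
  [[0.0, 0, -0.02], 0],
])

```text
time: 37.55
position: [0.5062, 0.2804, 0.0413]
tool_rot: [1.531, 2.201, 0.6]
ft_force: [-5.8, -1.8, -0.1]
grip_width: 0.01
```

```bash
python3 -c "
from h import *
st();C()"
```

```text
37.55 [0.5062 0.2804 0.0413] [-0.82 -0.01  0.08  2.33  0.78  0.41  0.53] z [ 0.542  0.123 -0.831] tilt 33.8 dir 12.7 xyaw 109.1 [-5.8 -1.8 -0.1]
C mm [-54.8   2.8  58.8]
```

Request:
carry_out([
  [[0.004, 0.001, 0.001], 0],
  [[0.008, 0.002, 0.002], 0],
  [[0.008, 0.002, 0.002], 0],
])

```text
time: 37.85
position: [0.5146, 0.2825, 0.0442]
tool_rot: [1.532, 2.2, 0.601]
ft_force: [-6.2, -1.3, -0.4]
grip_width: 0.004
```

Request:
carry_out([
  [[0.003, 0.0, 0], 0],
  [[0.005, 0.001, 0], 0],
  [[0.005, 0.001, 0], 0],
])

```text
time: 38.15
position: [0.519, 0.2832, 0.0437]
tool_rot: [1.532, 2.2, 0.6]
ft_force: [-7.9, -2.3, 0.5]
grip_width: 0.006
```

```bash
python3 -c "
from h import *
st();C();snap('scene','x');flap()"
```

```text
38.15 [0.519  0.2832 0.0437] [-0.81  0.01  0.09  2.3   0.75  0.4   0.56] z [ 0.542  0.122 -0.832] tilt 33.7 dir 12.7 xyaw 109.0 [-7.9 -2.3  0.5]
C mm [-41.6   2.9  61.2]
[(np.float64(0.0), 0.77), (np.float64(0.1), 0.96), (np.float64(0.2), 0.86), (np.float64(0.3), 0.75), (np.float64(0.4), 0.59), (np.float64(0.5), 0.52), (np.float64(0.6), 0.46), (np.float64(0.7), 0.38), (np.float64(0.8), 0.43), (np.float64(0.9), 0.45)]
```

Request:
carry_out([
  [[0.003, 0.0, 0], 0],
  [[0.005, 0.001, 0], 0],
  [[0.005, 0.001, 0], 0],
])

```text
time: 38.5
position: [0.5246, 0.2844, 0.0443]
tool_rot: [1.531, 2.2, 0.601]
ft_force: [-7.6, -1.8, 1.2]
grip_width: 0.005
```

Request:
carry_out([
  [[0.002, 0.0, 0], 0],
  [[0.004, 0.001, 0], 0],
  [[0.004, 0.001, 0], 0],
])

```text
time: 38.8
position: [0.5291, 0.2855, 0.0447]
tool_rot: [1.531, 2.199, 0.602]
ft_force: [-3.8, -1.4, 0.2]
grip_width: 0.002
```

```bash
python3 -c "
from h import *
st();C();snap('scene','x');flap()"
```

```text
38.8 [0.5291 0.2855 0.0447] [-0.8   0.03  0.09  2.28  0.74  0.39  0.58] z [ 0.543  0.123 -0.831] tilt 33.8 dir 12.7 xyaw 109.0 [-3.8 -1.4  0.2]
C mm [-31.3   3.2  62.2]
[(np.float64(0.0), 0.46), (np.float64(0.1), 0.59), (np.float64(0.2), 0.48), (np.float64(0.3), 0.27), (np.float64(0.4), 0.18), (np.float64(0.5), 0.11), (np.float64(0.6), 0.14), (np.float64(0.7), 0.16), (np.float64(0.8), 0.14), (np.float64(0.9), 0.16)]
```

Request:
carry_out([
  [[0.002, 0.0, 0], 0],
  [[0.003, 0.001, 0], 0],
  [[0.003, 0.001, 0], 0],
])

```text
time: 39.15
position: [0.5322, 0.2862, 0.0447]
tool_rot: [1.532, 2.199, 0.601]
ft_force: [-4.6, -2.1, 0.4]
grip_width: 0.004
```

Request:
carry_out([
  [[0.002, 0.0, 0], 0],
  [[0.003, 0.001, 0], 0],
  [[0.003, 0.001, 0], 0],
])

```text
time: 39.45
position: [0.5351, 0.287, 0.0446]
tool_rot: [1.532, 2.199, 0.601]
ft_force: [-4.8, -2.7, 0.3]
grip_width: 0.007
```

Request:
carry_out([
  [[0.002, 0.0, 0], 0],
  [[0.002, 0.0, 0], 0],
])

```text
time: 39.65
position: [0.537, 0.2875, 0.0447]
tool_rot: [1.531, 2.199, 0.602]
ft_force: [-5.6, -2.4, 0.7]
grip_width: 0.009
```

Request:
carry_out([
  [[0.002, 0.001, 0], 0],
  [[0.002, 0.001, 0], 0],
])

```text
time: 39.85
position: [0.5378, 0.2876, 0.0442]
tool_rot: [1.533, 2.199, 0.598]
ft_force: [-15.6, -6.0, 10.0]
grip_width: 0.005
```

Request:
carry_out([
  [[-0.001, 0, 0], 0],
  [[-0.001, 0, 0], 0],
  [[-0.01, -0.002, 0], 0],
  [[-0.02, -0.004, 0.001], 0],
  [[-0.03, -0.006, 0.003], 0],
  [[-0.038, -0.008, 0.004], 0],
  [[-0.045, -0.009, 0.005], 0],
  [[-0.045, -0.009, 0.005], 0],
])

```text
time: 40.65
position: [0.4934, 0.2807, 0.0504]
tool_rot: [1.529, 2.2, 0.605]
ft_force: [0.8, 0.0, 0.2]
grip_width: 0.003
```

```bash
python3 -c "
from h import *
st();C()"
```

```text
40.65 [0.4934 0.2807 0.0504] [-0.83 -0.05  0.06  2.35  0.76  0.43  0.53] z [ 0.544  0.126 -0.83 ] tilt 33.9 dir 13.0 xyaw 109.2 [0.8 0.  0.2]
C mm [-67.3   5.6  67.8]
```

Request:
carry_out([
  [[-0.003, 0, -0.003], 0],
  [[-0.009, 0.03, -0.003], 0],
  [[-0.015, 0.06, -0.003], 0],
  [[-0.021, 0.09, -0.003], 0],
  [[-0.027, 0.115, -0.003], 0],
  [[-0.027, 0.115, 0.03], 0],
  [[-0.03, 0.115, 0.07], 0],
  [[-0.03, 0.115, 0.11], 0],
  [[-0.03, 0.115, 0.15], 0],
  [[-0.03, 0.115, 0.15], 0],
])

```text
time: 41.65
position: [0.4665, 0.3988, 0.2078]
tool_rot: [1.53, 2.195, 0.62]
ft_force: [0.0, 0.9, 0.0]
grip_width: 0.006
```

```bash
python3 -c "
from h import *
st()
a=np.load('scene.npz')
snap('scene','end');snap('top','end2');flap()
im=np.load('scene.npz')['im'];s0=cv2.resize(cv2.imread('pics/s0.png'),(640,400),interpolation=cv2.INTER_AREA)
# flap region diff vs start, and white toggle search
for n,(x0,y0,x1,y1) in {'flap':(385,250,445,295),'tab':(405,255,435,275)}.items():
  d=np.abs(im[y0:y1,x0:x1].astype(int)-s0[y0:y1,x0:x1]).mean(2); print(n,d.mean().round(1),d.max(),np.argwhere(d>45)[:8].tolist())
c,s=np.cos(.2),np.sin(.2)
for L in(-.4538,.4538):
  X=-.025+.031*np.sin(L);Z=.049+.031*np.cos(L); P=[.549+c*X,.286+s*X,Z]
  for n in('scene','top'):
    u,v=proj(n,P).round().astype(int); I=np.load(f'{n}.npz')['im']; J=s0 if n=='scene' else cv2.resize(cv2.imread('pics/t0.png'),(640,400),interpolation=cv2.INTER_AREA)
    print(n,'on' if L>0 else 'off',u,v,'now',I[v-1:v+2,u-1:u+2].mean((0,1)).round(),'start',J[v-1:v+2,u-1:u+2].mean((0,1)).round())
"
```

```text
41.65 [0.4665 0.3988 0.2078] [-0.94 -0.11 -0.07  2.04  0.55  0.83  0.62] z [ 0.549  0.133 -0.825] tilt 34.4 dir 13.6 xyaw 109.1 [0.  0.9 0. ]
[(np.float64(0.0), 1.0), (np.float64(0.1), 0.75), (np.float64(0.2), 0.45), (np.float64(0.3), 0.2), (np.float64(0.4), 0.0), (np.float64(0.5), 0.0), (np.float64(0.6), 0.0), (np.float64(0.7), 0.0), (np.float64(0.8), 0.0), (np.float64(0.9), 0.0)]
flap 11.0 131.66666666666666 [[23, 59], [24, 59], [25, 25], [25, 26], [25, 59], [26, 26], [26, 27], [26, 28]]
tab 7.0 24.333333333333332 []
scene off 415 275 now [103. 130. 216.] start [ 93. 119. 202.]
top off 207 211 now [ 20.  41. 101.] start [ 26.  47. 104.]
scene on 410 281 now [ 39.  62. 149.] start [ 50.  73. 158.]
top on 205 203 now [ 33.  59. 122.] start [16. 36. 92.]
```

```bash
python3 -c "
from h import *
im=np.load('top.npz')['im'].astype(float).sum(2);J=cv2.resize(cv2.imread('pics/t0.png'),(640,400),interpolation=cv2.INTER_AREA).astype(float).sum(2)
for n,I in(('now',im),('start',J)):
  print(n);print(I[198:216,200:214:1].mean(1).round().tolist());w=np.clip(I[198:216,198:218]-170,0,None);print((w.sum(1)@np.arange(198,216))/w.sum())
c,s=np.cos(.2),np.sin(.2)
for a in(0,.3,.6,.75,.9):
  L=a-.4538;X=-.025+.031*np.sin(L);Z=.049+.031*np.cos(L);B=-.025+.015*np.sin(L);print(a,proj('top',[.549+c*X,.286+s*X,Z]).round(1),proj('scene',[.549+c*X,.286+s*X,Z]).round(1))
I=np.load('scene.npz')['im'].astype(int);S=cv2.resize(cv2.imread('pics/s0.png'),(640,400),interpolation=cv2.INTER_AREA).astype(int)
for v in range(264,292,2): print(v,I[v,400:428:2,1].tolist(),S[v,400:428:2,1].tolist())
"
```

```text
now
[214.0, 189.0, 176.0, 174.0, 184.0, 196.0, 200.0, 201.0, 201.0, 198.0, 192.0, 178.0, 164.0, 158.0, 156.0, 161.0, 165.0, 173.0]
203.55212831585442
start
[205.0, 180.0, 164.0, 154.0, 146.0, 144.0, 143.0, 149.0, 159.0, 168.0, 175.0, 178.0, 177.0, 168.0, 152.0, 148.0, 152.0, 158.0]
203.1409574468085
0 [207.  211.2] [415. 275.]
0.3 [206.2 208.3] [413.4 276.3]
0.6 [205.7 205.4] [411.7 278.4]
0.75 [205.5 204. ] [410.7 279.7]
0.9 [205.4 202.7] [409.8 281.1]
264 [34, 90, 71, 38, 143, 30, 35, 36, 35, 29, 74, 197, 233, 201] [32, 83, 68, 46, 118, 26, 34, 34, 32, 26, 76, 179, 222, 189]
266 [66, 119, 132, 118, 75, 44, 38, 35, 36, 36, 35, 28, 76, 194] [58, 111, 127, 110, 67, 44, 36, 33, 35, 32, 29, 30, 82, 178]
268 [69, 135, 132, 131, 132, 119, 64, 39, 35, 37, 36, 37, 33, 30] [64, 122, 124, 125, 127, 113, 64, 39, 32, 33, 32, 34, 32, 29]
270 [70, 134, 130, 131, 130, 131, 134, 109, 64, 40, 36, 37, 35, 36] [70, 124, 124, 124, 123, 125, 125, 103, 63, 39, 34, 34, 33, 34]
272 [71, 98, 128, 132, 130, 131, 132, 130, 133, 107, 53, 42, 36, 37] [64, 93, 120, 125, 124, 125, 125, 124, 127, 101, 51, 38, 33, 
[... 491 characters left out ...]
 74, 73, 73, 86, 128, 126, 125, 125]
282 [107, 180, 144, 75, 80, 79, 59, 48, 51, 67, 77, 113, 122, 123] [113, 161, 132, 72, 70, 73, 73, 74, 74, 62, 79, 113, 127, 126]
284 [210, 139, 111, 177, 142, 71, 80, 63, 50, 48, 53, 68, 83, 113] [192, 131, 114, 158, 134, 76, 71, 74, 68, 46, 51, 62, 84, 114]
286 [212, 214, 213, 113, 126, 173, 126, 61, 51, 50, 49, 50, 53, 69] [202, 206, 189, 112, 121, 158, 121, 72, 49, 47, 47, 47, 50, 64]
288 [210, 212, 214, 213, 143, 102, 149, 178, 121, 45, 48, 51, 50, 47] [200, 201, 203, 203, 142, 108, 137, 165, 115, 50, 45, 48, 47, 41]
290 [222, 218, 212, 212, 213, 214, 153, 78, 156, 186, 70, 45, 46, 35] [210, 204, 201, 201, 207, 202, 146, 97, 145, 166, 73, 47, 45, 39]
```

```bash
python3 -c "
from bench import ticket
print(ticket.close_job())"
```

```text
the job is handed in; nothing more can be done
None
```

I handed the job in at about 42 s of the 67 s allowed: the basket hangs on both hooks, the toggle is over, and the flap is shut.

**Basket:**
- My first grasp missed, because the visible fingertips sit about 20 mm behind the reported TCP.
- My first approach to the hooks came from the side. It caught the basket and tipped it about 0.28 rad, against the 0.7 limit. I backed out, set it down (about 54 N on the wrist), regripped, came in from the front and released.
- The last picture shows it upright on both hooks. An image match puts it 1–2 px from the expected spot, but that match was weak (score 0.51).

**Tilting the tool:** the moves only shift the tool and turn it about vertical. I got the slant by pushing repeatedly against the arm's inner reach limit, then turning about vertical. That gave about 34 degrees, just under the advised 35 to 45.

**Starter:**
- I slid under the tab from the side, lifted the flap (about 0.4 rad from one image reading), and pushed the toggle until the force rose at its stop. The highest reading there was about 19 N.
- I never measured the flap angle directly while pushing. My image estimate then was unclear (about 0.1 to 0.2 rad) because the gripper hid the tab. By geometry it should have been above the required 0.12.

**Last checks:**
- The flap matches shut in the image.
- The toggle's top edge is near its predicted "on" position in both cameras, though two single-pixel checks in the scene view were ambiguous.
- The wrist force was about zero, with the tool clear of everything.
- I did not re-measure the bystanders at the end.

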